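# Clamp a batch of link blocks on their rod and put the bar away

### The job

Set all the aluminium link blocks upright in the trough of the clamping jig with their holes in line, and then slide the steel rod from the left through the left cheek, every block and the right cheek until its wooden handle is right up against the left cheek. Then fit the extension bar's channel down over the clamp lever while it is still open, swing the lever with the bar past its dead point to its closed stop, and finally hang the bar by its handle on the hook of the stand. Leave the other things on the bench where they stand.

Things in the scene. Friction and masses are not known exactly. Their poses are not given: they have to be found in the camera images.
- jig: fixed clamping jig: grey base plate 12 mm thick (local x -45 to 115, y -114 to 114 mm). Origin at bench height under the trough's centre; y along the trough and the rod line (left at yaw 0), x away from the robot. Two dark steel cheeks, 56 mm (x) by 20 mm (y), at y = 84 to 104 and -104 to -84 mm, top z = 64 mm, each with a 22 mm square hole centred at x 0, z 36 mm
- trough (a point): centre of the trough floor, 12 mm up; axes as the jig's; 168 mm long (y) between the cheeks. Fence on the robot's side (face x -25 mm); far side a sprung pad (face x 31 mm open), both 14 mm high; closing it presses the blocks to the fence with about 10 N. A block stands with its 50 mm side across and hole along y, at x = 0 when against the fence, with 6 mm play while open
- entry (a point): centre of the square hole at the outer face of the left cheek (jig x 0, y 104, z 36 mm); axes as the jig's. The rod goes in here, moving along -y
- exit (a point): centre of the square hole at the outer face of the right cheek (jig x 0, y -104, z 36 mm); axes as the jig's
- block1: aluminium link block 50 mm (x) by 46 mm (y) by 48 mm high, with a 22 mm square through hole along its y, centred 24 mm above its underside; 0.22 kg. Origin: centre of the underside. May be absent
- block2: another link block, the same. May be absent
- block3: another link block, the same. May be absent
- rod: steel rod 14 mm thick with a square wooden handle 70 x 26 x 26 mm (x, y, z); origin: centre of the handle's underside. x points along the rod to its tip; the handle's shoulder is at x = 35 mm, the rod's axis 13 mm above the handle's underside; 0.35 kg, balanced just ahead of the handle's middle
- rod_grip (a point): middle of the rod's handle, on the rod's axis; axes as the rod's
- rod_tip (a point): the rod's tip, on its axis, 233 mm beyond the handle's shoulder; the last 12 mm taper
- bar: extension bar, x -85 to 85 mm, 0.4 kg; origin: underside, mid-length. At x 35 to 85 a steel channel open below and at its outer end, 21 mm wide inside, roof 24 mm up inside, 29 outside. At x -85 to -15 a foot 36 wide, 22 high, bearing an upright black D-handle 12 mm thick (y): window x -73 to -27, z 22 to 56 mm; grip beam z 56 to 96, to be gripped near z 80 so the fingers leave the window clear
- bar_mouth (a point): middle of the channel's inner roof (bar x 60, z 24 mm); axes as the bar's
- bar_eye (a point): middle of the underside of the bar's grip beam, at the top of the handle window (bar x -50, z 56 mm): this edge rests on the hook; axes as the bar's. The bar balances roughly under this point
- clamp_lever (a joint): angle of the level clamp lever about its vertical pivot (jig x 78, y -20 mm): 0 = open stop, 1.15 rad = closed stop, turning clockwise from above. A spring pushes it back to 0 below the dead point at 0.92 rad (about 1 N m, falling to none there) and on to the closed stop beyond it
- lever_seat (a point): point on the lever's top face (z 46 mm), 43 mm from the pivot, where bar_mouth belongs; x points outward along the lever. Lever 16 mm wide, 16 high, ends 75 mm from the pivot; open it points away from the robot and right, closed to the right along the trough. The channel goes on from above, the bar's handle end outward, in line with the lever (bar x opposite to lever x)
- hook_stand: fixed hook stand: round foot 96 mm across, 12 high, post 16 mm thick, from whose top a level prong 10 mm thick (axis 120 mm above the bench) runs 96 mm towards local -x (to the robot at yaw 0); its end turns up to 136 mm above the bench. Nothing stands above the prong. Origin: bench height under the post
- hook (a point): top of the prong, 52 mm out from the post, 125 mm above the bench: where the underside of the bar's grip beam rests when hung; x points back along the prong to the post
- screw_jar: bystander: screw jar, 70 mm across, 95 mm high, origin under its centre; leave it alone
There are look-alikes about, which are no part of the job. Leave any green look-alike of the block1 alone.

How it is judged:
By the outcome, as a careful person would: the job done as asked, in the order asked, and still so for the second after the job is handed in, with the robot touching nothing.
Of block1, block2, block3 only 2 to 3 are there at a start; the rules pass over those that are not, and their reading is None.
At some moment in a run one of block1, block2, block3, rod may be knocked a few centimetres aside while the robot is not near it.
It also fails if it takes over 210 s, if anything falls off the work surface, if the arm or the gripper's body presses on something with over 40 N, if the wrist force passes 120 N, or if a joint passes its speed limit or range.

### The arm

A 6-joint arm with a two-finger parallel gripper is mounted at the origin on a cart in front of the work surface, level with it; the furniture and walls round the work are solid. World frame = base frame: x ahead of the robot, y to its left, z up, the work surface at z = 0. Lengths are in m, angles in degrees, forces in N, time in s.
With the tool pointing down it reaches from about 0.325 to 0.85 m from the base axis. Payload 15.5 kg.
Tool frame: the origin (TCP) lies on the front face of the gripper's body, between the roots of the fingers; the fingertips stand 78 mm ahead of it and the grasp point (between the pads) lies 60 mm ahead of it (ctrl.tcp_to_tips is the distance from the TCP to the fingertips, in m); z points along the fingers, y is the direction in which the jaws open and shut (so a half turn about z gives the same grasp; the last joint's range is limited). The gripper opens to 91 mm and grips with 3 to 60 N. Pads are 32 mm wide; open, the fingers measure 118 mm over their backs; the gripper's body (76 mm by 178 mm) begins 60 mm behind the grasp point.
Start: joints at [66.836, 28.281, 77.091, -0, 74.628, -5.472], TCP at [0.19, 0.595, 0.292] pointing down, gripper open.
Joint ranges: [-166.48, 166.48], [-47.26, 123.95], [12.59, 153.08], [-70.14, 250.14], [6.76, 159.57], [-176.63, 176.63]. Speed limits (degrees/s): [108.29, 108.29, 147.25, 172.46, 172.46, 172.46].

### API

Orientations are given as a 3x3 rotation matrix whose columns are the frame's x, y, z axes.
In Python, from workcell import ctrl gives the robot as it stands.
- The arm moves only by the tool servo_tool, never from a script. Its argument "increments" is a list of rows, each a list of 3 entries, a list of its own where there are three numbers: the turn, a rotation vector about the tool's x, y, z in rad, then the shift along the tool's x, y, z in mm, then the opening, from -1 (shut) to 1 (fully open). In form: [[[rx, ry, rz], [x, y, z], grip], ...]. A call has 1 to 10 rows; each row shifts and turns the commanded pose from where the row before left it, along the tool's axes as they then stand; what a row does not reach is not made up. A row lasts 1/10 s, in which the tool goes at most 50 mm and 8.59 degrees, less where a joint would pass 70% of its speed; a pose out of reach is approached as far as the arm can. A call with a gripper value outside its range is refused whole. The fingers move at their own pace and stop on an object; "newtons" is the grip in N (left out, the last holds). Time passes only in rows, so rows that do not move let the fingers close. It gives the time, the measured TCP pose, the force and the opening at its end, in the units of the state.
- ctrl.state(): the state, without advancing time (a new reading comes with each control period).
- ctrl.camera(name): name is "side" or "top"; returns the picture (384x512x3 uint8, red, green, blue); there is no depth.
- ctrl.camera_info(name): a dict with "mtx" (3x3 intrinsics, pixels), "dist_coeffs" ([k1, k2, p1, p2, k3] as OpenCV has them; the pictures are not rectified), "extrinsics" (4x4, takes a point from world to camera coordinates). Camera axes: x right, y down, z forward; pixel columns grow to the right and rows downward; lengths in m; the calibration is good to about 2 mm. A picture is of the moment at which its call begins. camera_info takes no time and is no camera call.
- ctrl.finish_job(): hands the job in, once; it reports no verdict.
Trained networks look in the newest picture that a camera, given by its name, has taken for a name from the list of things; names that differ only in an ending like _2 or _b are one class to them, and where a whole thing is asked for, a point or a joint stands for the part that bears it (a point fixed in the world has none). Each returns a list of dicts, best first, with "score" (0 to 1); they miss things now and then, are a little off and sometimes report something else, mostly with a low value. They report only what shows in the picture. A call takes as long as a camera call. They do not tell look-alikes from the thing itself.
- ctrl.search_frame(camera, query): "point" ([row, column] in pixels, amid what is visible of it).
The state is a dict: "time_s": time; "q": joint angles; "qvel": joint speeds; "joint_efforts": joint torques, N m; "tcp_pos": TCP position; "tool_rot": TCP orientation; "wrist_force": force on the tool from outside, world axes, zero at the start; "ft_torque": the same for the moment, N m; "width": finger opening in m.
Only numpy, scipy, OpenCV 4.12 (cv2) and the standard library are available. Lean on these libraries where they do the work, as an engineer would, in place of code of your own. Each camera call takes 0.05 s, during which the arm holds its last target. There are 200 camera calls.

## Working session

There is one attempt and no reset: what is moved stays moved. The work goes in short steps, Python scripts to look and compute and a tool call to move; the robot and the scene stay as the last step left them, time stands still between calls to the robot, and variables do not carry over. Pictures are saved under pics/ and viewed, about 12 in all and at most 16, crops included, and the job is handed in when it is done.

Besides the shell and the picture viewer there is one more tool, called after "Call:" as a command line: name --argument value ..., lists and objects as JSON in quotes. servo_tool: Moves the arm, as the interface text tells. Its arguments: {"type":"object","properties":{"increments":{"type":"array","items":{"type":"array"}},"newtons":{"type":"number"}},"required":["increments"]}

```bash
mkdir -p pics; ls; python3 - <<'E'
from workcell import ctrl
import cv2
for n in ("side","top"):
    im=ctrl.camera(n); cv2.imwrite(f"pics/{n}0.png",cv2.resize(im[:,:,::-1],(800,600),interpolation=cv2.INTER_CUBIC))
    i=ctrl.camera_info(n); print(n,i)
    for q in ("jig","block1","rod","bar","clamp_lever","hook_stand","screw_jar","rod_tip","entry","bar_eye","hook"):
        try: print(q,[([round(float(v)) for v in d["point"]],round(float(d["score"]),2)) for d in ctrl.search_frame(n,q)])
        except Exception as e: print(q,e)
print(ctrl.state())
E
```

```text
pics
side {'mtx': array([[412.37138229,   0.        , 258.84126174],
       [  0.        , 412.37138229, 192.0392232 ],
       [  0.        ,   0.        ,   1.        ]]), 'dist_coeffs': array([0.0332293, 0.       , 0.       , 0.       , 0.       ]), 'extrinsics': array([[-0.96817749, -0.24921101,  0.02293957,  0.61235879],
       [-0.13536645,  0.44438076, -0.88555162,  0.12079627],
       [ 0.21049531, -0.86047639, -0.46397426,  1.74682983],
       [ 0.        ,  0.        ,  0.        ,  1.        ]])}
jig [([203, 291], 0.61)]
block1 [([316, 253], 0.92), ([248, 291], 0.62), ([226, 296], 0.52)]
rod [([226, 296], 0.39)]
bar [([174, 303], 0.81)]
clamp_lever [([173, 303], 0.36)]
hook_stand [([165, 277], 0.69), ([219, 253], 0.63)]
screw_jar [([185, 230], 0.63)]
rod_tip [([218, 256], 0.84), ([192, 275], 0.22)]
entry [([205, 291], 0.68), ([243, 259], 0.54)]
bar_eye [([172, 302], 0.68), ([220, 251], 0.35)]
hook [([165, 277], 0.77), ([172, 303], 0.32)]
top {'mtx': array([[352.90973868,   0.        , 258.31399796],
       [  0.        , 352.90973868, 197.25807594],
       [  0.        ,   
[... 836 characters left out ...]
-03,
        7.46284671e+01, -5.47087742e+00]), 'qvel': array([-0.06539613, -0.00730765,  0.00136493, -0.03880442, -0.08992131,
       -0.15429684]), 'joint_efforts': array([ 1.74375302e-03, -8.78712773e+01, -3.82232559e+01,  7.07822386e-02,
        4.42253274e-02,  1.15735688e-05]), 'tcp_pos': array([0.18996472, 0.59543857, 0.29223155]), 'tool_rot': array([[-9.52695160e-01,  3.03927507e-01,  4.82812861e-05],
       [ 3.03927508e-01,  9.52695161e-01, -2.67117794e-06],
       [-4.68091921e-05,  1.21291926e-05, -9.99999999e-01]]), 'wrist_force': array([-1.05224497e+00,  6.64848801e-01,  8.95074051e-04]), 'ft_torque': array([-0.01725074,  0.06663405,  0.01252437]), 'width': 0.09121811930421664}
```

View pics/side0.png

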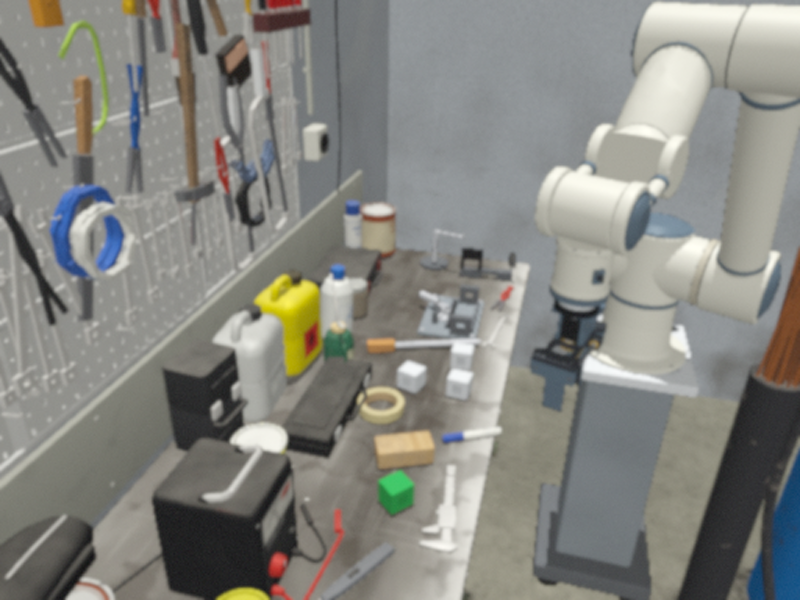

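View pics/top0.png

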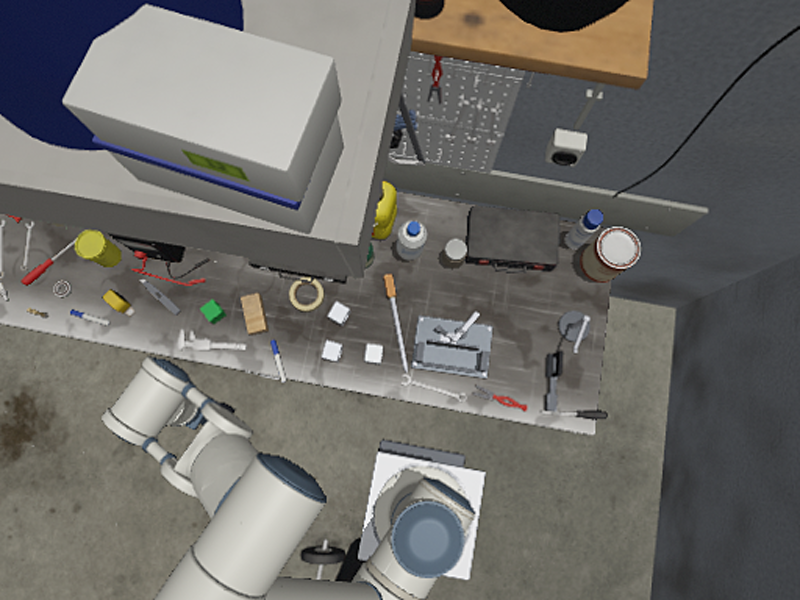

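The side view shows three white blocks at (411,376), (462,354) and (459,384), with the green look-alike at (396,492). The rod's handle is at (380,346), the jig at (450,315), the bar at (480,262) and the hook at (440,245). In the top view the blocks are at (338,313), (331,351) and (373,352), the green one at (212,311) and the rod from (390,285) to (406,375). The jig is at (453,345), the bar at (552,380) and the hook stand at (575,325). I'll choose the three white/aluminium blocks and take a closer crop.

```bash
cat > h.py <<'E'
import numpy as np, cv2
from workcell import ctrl
def P(cam,pts):
    i=ctrl.camera_info(cam); E=i["extrinsics"]
    p=cv2.projectPoints(np.asarray(pts,float).reshape(-1,1,3),cv2.Rodrigues(E[:3,:3])[0],E[:3,3],i["mtx"],i["dist_coeffs"])[0]
    return p.reshape(-1,2)   # col,row
def W(cam,uv,z):
    i=ctrl.camera_info(cam); E=i["extrinsics"]
    n=cv2.undistortPoints(np.asarray(uv,float).reshape(-1,1,2),i["mtx"],i["dist_coeffs"]).reshape(-1,2)
    d=np.c_[n,np.ones(len(n))]@E[:3,:3]; c=-E[:3,:3].T@E[:3,3]
    return c+d*((z-c[2])/d[:,2])[:,None]
def crop(cam,name,r0,r1,c0,c1,s,lines=(),im=None):
    im=ctrl.camera(cam) if im is None else im
    o=cv2.resize(im[r0:r1,c0:c1,::-1],None,fx=s,fy=s,interpolation=cv2.INTER_CUBIC).copy()
    for L,col in lines:
        q=((P(cam,L)+.5-[c0,r0])*s).astype(int); cv2.polylines(o,[q.reshape(-1,1,2)],False,col,1,cv2.LINE_AA)
    cv2.imwrite(f"pics/{name}.png",o); return im
def T(x,y,yaw,pts,z=0):
    c,s=np.cos(yaw),np.sin(yaw); p=np.asarray(pts,float)
    return np.c_[x+c*p[:,0]-s*p[:,1],y+s*p[:,0]+c*p[:,1],z+p[:,2]]
def box(x0,x1,y0,y1,z0,z1):
    return [(x0,y0,z0),(x1,y0,z0),(x1,y1,z0),(x0,y1,z0),(x0,y0,z0),(x0,y0,z1),(x1,y0,z1),(x1,y1,z1),(x0,y1,z1),(x0,y0,z1)]
E
python3 - <<'E'
from h import *
a=crop("top","t1",165,275,195,395,4)
b=crop("side","s1",135,265,220,350,5)
np.save("t.npy",a);np.save("s.npy",b)
E
```

```text
(no output)
```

View pics/t1.png

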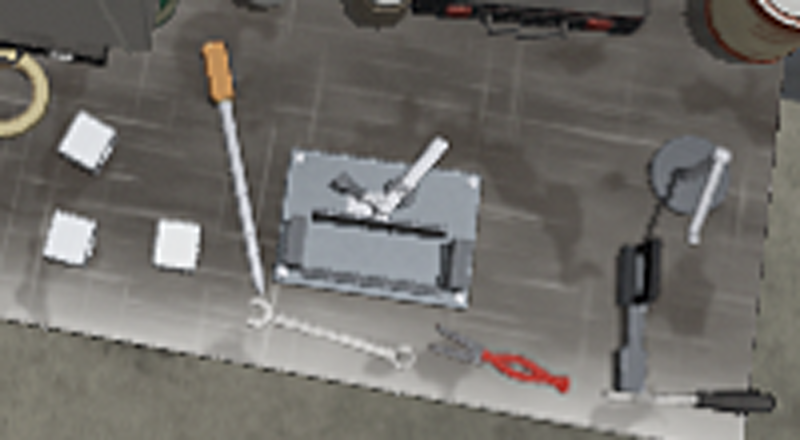

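View pics/s1.png

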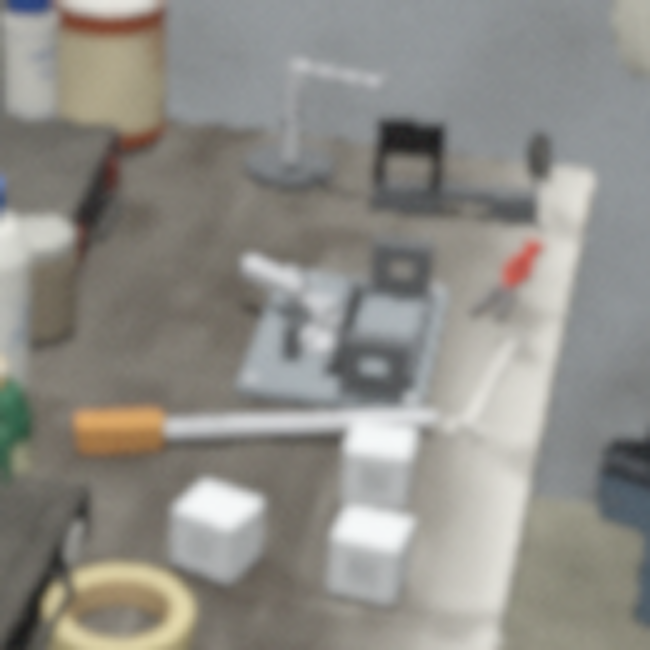

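The white blocks are in the top crop at (87,140), (70,237) and (178,245), with holes faintly visible in their sides. The rod's handle is at (217,72) and its tip at (263,293). The jig plate spans (293,150) to (466,308), with the lever tip at (443,143). The bar's D-handle is at (640,270), its channel end at (628,385), and the hook prong runs (722,155) to (694,240). The green block is far left and out of play. I'll now fit models to these.

```bash
cat > fit.py <<'E'
from h import *
from scipy.optimize import differential_evolution
from scipy.ndimage import map_coordinates, gaussian_filter
def grads(im):
    g=gaussian_filter(im.astype(float),(0.7,0.7,0)); return [np.gradient(g[:,:,k]) for k in range(3)]
def samp(a,b,n=24): return np.array(a)+(np.linspace(.04,.96,n)[:,None])*(np.array(b)-np.array(a))
def fit(imgs,segs,init,span=(.02,.02,.25)):
    G={c:grads(im) for c,im in imgs.items()}
    S=np.array([samp(a,b) for a,b in segs])
    def f(p):
        t=0
        for c in G:
            w=T(p[0],p[1],p[2],S.reshape(-1,3)); q=P(c,w).reshape(S.shape[0],-1,2)
            d=q[:,-1]-q[:,0]; n=np.c_[-d[:,1],d[:,0]]/np.linalg.norm(d,axis=1)[:,None]
            e=0
            for gy,gx in G[c]:
                co=[q[...,1].ravel(),q[...,0].ravel()]
                gg=map_coordinates(gx,co,order=1).reshape(q.shape[:2])*n[:,:1]+map_coordinates(gy,co,order=1).reshape(q.shape[:2])*n[:,1:]
                e=e+np.abs(gg.mean(1))
            t+=np.minimum(e,120).mean()
        return -t
    r=differential_evolution(f,[(i-s,i+s) for i,s in zip(init,span)],seed=1,popsize=12,tol=1e-6,maxiter=60)
    return r.x,r.fun
def rect(x0,x1,y0,y1,z):
    c=[(x0,y0,z),(x1,y0,z),(x1,y1,z),(x0,y1,z)]; return [(c[i],c[(i+1)%4]) for i in range(4)]
E
cat > m.py <<'E'
from fit import *
t=np.load("t.npy");s=np.load("s.npy")
def C(u,v,z): return W("top",[[195+u/4-.5,165+v/4-.5]],z)[0]
i=ctrl.camera_info("top");E=i["extrinsics"];print("cam",-E[:3,:3].T@E[:3,3])
k=np.mean([C(*u,.012) for u in [(293,150),(480,178),(466,308),(278,282)]],0)
a=C(293,150,.012)-C(278,282,.012); yaw=np.arctan2(a[1],a[0]); print("jig click",k,np.degrees(yaw),np.linalg.norm(a))
org=T(k[0],k[1],yaw,[(-.035,0,0)])[0]
segs=rect(-.045,.115,-.114,.114,.012)
for im in ({"top":t},{"side":s},{"top":t,"side":s}):
    print("jig",list(im),fit(im,segs,(org[0],org[1],yaw)))
for n,(u,v),y in (("A",(88,138),-.5),("B",(70,236),-.1),("C",(178,243),0.)):
    c=C(u,v,.048)
    for im in ({"top":t},{"top":t,"side":s}):
      print(n,c.round(4),list(im),fit(im,rect(-.025,.025,-.023,.023,.048),(c[0],c[1],y),(.015,.015,.79)))
h=C(213,42,.02);tp=C(263,293,.013); print("rod",h,tp,np.linalg.norm((h-tp)[:2]))
d=(tp-h)[:2];d/=np.linalg.norm(d);o=h[:2]+.035*d
rs=rect(-.035,.035,-.013,.013,.026)+[((.04,.007,.013),(.255,.007,.013)),((.04,-.007,.013),(.255,-.007,.013))]
for im in ({"top":t},{"top":t,"side":s}): print("rod",fit(im,rs,(*o,np.arctan2(d[1],d[0])),(.015,.015,.1)))
b0=C(650,240,.022);b1=C(628,390,.029);d=(b1-b0)[:2];print("bar",b0,b1,np.linalg.norm(d))
d/=np.linalg.norm(d);o=b0[:2]+.085*d
bs=rect(-.085,-.015,-.018,.018,.022)+[((.035,.0135,.029),(.085,.0135,.029)),((.035,-.0135,.029),(.085,-.0135,.029)),((.085,-.0135,.029),(.085,.0135,.029))]
bh=rect(-.085,-.015,-.006,.006,.096)
for im,ss in (({"top":t},bs),({"top":t,"side":s},bs),({"top":t},bs+bh)): print("bar",fit(im,ss,(*o,np.arctan2(d[1],d[0])),(.02,.02,.15)))
p=C(722,155,.12);e=C(694,240,.125);print("hook",p,e,np.linalg.norm((p-e)[:2])); print("foot",C(686,176,.006))
d=(p-e)[:2]
hs=[((-.09,.005,.12),(-.01,.005,.12)),((-.09,-.005,.12),(-.01,-.005,.12))]
an=np.linspace(0,2*np.pi,25);ci=[(.048*np.cos(q),.048*np.sin(q),.012) for q in an]
hs2=hs+[(ci[j],ci[j+1]) for j in range(24)]
for im in ({"top":t},{"top":t,"side":s}): print("hook",fit(im,hs2,(*p[:2],np.arctan2(d[1],d[0])),(.015,.015,.3)))
print("lever",C(443,143,.046),C(380,208,.046))
E
python3 m.py
```

```text
cam [0.23205512 0.10325917 1.65326455]
jig click [ 0.49307993 -0.00542388  0.012     ] 3.7900865353384168 0.15772023332100377
jig ['top'] (array([ 0.46026214, -0.00604716,  0.04275115]), np.float64(-61.701400798138216))Traceback (most recent call last):
  File "m.py", line 10, in <module>
    print("jig",list(im),fit(im,segs,(org[0],org[1],yaw)))
                         ~~~^^^^^^^^^^^^^^^^^^^^^^^^^^^^^
  File "fit.py", line 22, in fit
    r=differential_evolution(f,[(i-s,i+s) for i,s in zip(init,span)],seed=1,popsize=12,tol=1e-6,maxiter=60)
    return fun(*args, **kwargs)
    ret = solver.solve()
    next(self)
    ~~~~^^^^^^
    energy = self.func(parameters)
    return self.f(x, *self.args)
           ~~~~~~^^^^^^^^^^^^^^^
  File "fit.py", line 13, in f
    w=T(p[0],p[1],p[2],S.reshape(-1,3)); q=P(c,w).reshape(S.shape[0],-1,2)
                                           ~^^^^^
  File "h.py", line 4, in P
    i=ctrl.camera_info(cam); E=i["extrinsics"]
ValueError: time passes only in moves, steps and waits
```

```bash
python3 - <<'E'
s=open('h.py').read()
s=s.replace("def P(cam","import functools\n@functools.lru_cache(None)\ndef ci(n): return ctrl.camera_info(n)\ndef P(cam").replace("i=ctrl.camera_info(cam)","i=ci(cam)")
open('h.py','w').write(s)
E
sed -i 's/,25);ci=/,25);cc=/; s/(ci\[j\],ci\[j+1\])/(cc[j],cc[j+1])/' m.py; python3 m.py
```

```text
cam [0.23205512 0.10325917 1.65326455]
jig click [ 0.49307993 -0.00542388  0.012     ] 3.7900865353384168 0.15772023332100377
jig ['top'] (array([ 0.46026214, -0.00604716,  0.04275115]), np.float64(-61.701400798138216))
jig ['side'] (array([ 0.45318877, -0.00168872,  0.29593125]), np.float64(-27.254080603386917))
jig ['top', 'side'] (array([ 0.45997068, -0.006123  ,  0.04182442]), np.float64(-80.40178260336924))
A [0.5306 0.3472 0.048 ] ['top'] (array([ 0.5275074 ,  0.34542928, -0.22952871]), np.float64(-120.0))
A [0.5306 0.3472 0.048 ] ['top', 'side'] (array([ 0.52765833,  0.34700647, -0.28054695]), np.float64(-197.83597899868187))
B [0.4146 0.3439 0.048 ] ['top'] (array([ 0.41084404,  0.34448094, -0.05754358]), np.float64(-120.0))
B [0.4146 0.3439 0.048 ] ['top', 'side'] (array([ 0.41139872,  0.34509475, -0.09968141]), np.float64(-187.08030543765554))
C [0.4293 0.2208 0.048 ] ['top'] (array([0.42767291, 0.22294786, 0.09474674]), np.float64(-120.0))
C [0.4293 0.2208 0.048 ] ['top', 'side'] (array([0.42660506, 0.22427543, 0.07497573]), np.float64(-179.27940694453378))
rod [0.678485  
[... 311 characters left out ...]
2343  0.029     ] 0.176751070961667
bar (array([ 0.44142665, -0.30253527,  3.19342211]), np.float64(-58.04382146970482))
bar (array([ 0.44147476, -0.3024707 ,  3.18926858]), np.float64(-87.40173329083775))
bar (array([ 0.43940623, -0.30354273,  3.19126981]), np.float64(-55.95225561825537))
hook [ 0.62705001 -0.36079888  0.12      ] [ 0.52559504 -0.33962222  0.125     ] 0.10364151185422266
foot [ 0.62311541 -0.3555916   0.006     ]
hook (array([ 0.62659996, -0.36266371, -0.2406204 ]), np.float64(-40.57053186641478))
hook (array([ 0.62665604, -0.3626403 , -0.2365907 ]), np.float64(-53.40852724307433))
lever [ 0.60063672 -0.05977631  0.046     ] [ 5.11759126e-01 -6.69424160e-05  4.60000000e-02]
```

```bash
sed -i 's/np.minimum(e,120)/np.minimum(e,400)/' fit.py; cat > m2.py <<'E'
from fit import *
t=np.load("t.npy");s=np.load("s.npy")
i=ci("side");E=i["extrinsics"];print("sidecam",-E[:3,:3].T@E[:3,3])
res={}
for n,c,y in (("A",(.528,.346),-.5),("B",(.411,.345),-.1),("C",(.427,.223),0.)):
  for im in ({"top":t},{"side":s},{"top":t,"side":s}):
    r=fit(im,rect(-.025,.025,-.023,.023,.048),(*c,y),(.012,.012,.5)); print(n,list(im),r[0].round(4),round(r[1]))
  res[n]=r[0]
jx,jy,ja=.46,-.006,.0423
pv=T(jx,jy,ja,[(.078,-.02,0)])[0]
for im in ({"top":t},{"side":s},{"top":t,"side":s}):
  r=fit(im,[((.03,.008,.046),(.075,.008,.046)),((.03,-.008,.046),(.075,-.008,.046)),((.075,-.008,.046),(.075,.008,.046))],(pv[0],pv[1],-.45),(.004,.004,.4));print("lever",r[0],r[1],pv)
# overlays
o=[]
for cam,im in (("top",t),("side",s)):
  row=[]
  for n in "ABC":
    p=res[n]; u=P(cam,[(p[0],p[1],.024)])[0].astype(int)
    c0,r0=u[0]-13,u[1]-13; crop(cam,"tmp",r0,r0+26,c0,c0+26,10,[],im); row.append(cv2.imread("pics/tmp.png"))
  o.append(np.hstack(row))
cv2.imwrite("pics/blk.png",np.vstack(o))
L=[(T(jx,jy,ja,box(-.045,.115,-.114,.114,0,.012)),(0,255,255)),(T(jx,jy,ja,box(-.028,.028,.084,.104,.012,.064)),(0,255,0)),(T(jx,jy,ja,box(-.028,.028,-.104,-.084,.012,.064)),(0,255,0)),
(T(.6437,.2148,-2.76,box(-.035,.035,-.013,.013,0,.026)),(255,0,0)),(T(.6437,.2148,-2.76,[(.035,0,.013),(.268,0,.013)]),(255,0,0)),
(T(.4414,-.3025,3.191,box(-.085,-.015,-.018,.018,0,.022)),(255,255,0)),(T(.4414,-.3025,3.191,box(-.085,-.015,-.006,.006,.056,.096)),(255,0,255)),(T(.4414,-.3025,3.191,box(.035,.085,-.0135,.0135,0,.029)),(255,255,0)),
(T(.6266,-.3626,-.238,[(0,0,.12),(-.096,0,.12),(-.096,0,.136)]),(0,0,255)),(T(.6266,-.3626,-.238,[(0,0,.0),(0,0,.12)]),(0,0,255))]
for n in res: L.append((T(*res[n],box(-.025,.025,-.023,.023,0,.048)),(0,0,255)))
crop("top","ov_t",165,275,195,395,4,L,t); crop("side","ov_s",140,260,220,350,4,L,s)
a=cv2.imread("pics/ov_t.png");b=cv2.imread("pics/ov_s.png");b=cv2.copyMakeBorder(b,0,0,0,800-b.shape[1],cv2.BORDER_CONSTANT)
cv2.imwrite("pics/ov.png",np.vstack([a[:440],b])[:920]); cv2.imwrite("pics/ovs.png",b)
E
python3 m2.py
```

```text
sidecam [0.24152428 1.60203283 0.90340816]
A ['top'] [ 0.5278  0.3483 -0.3266] -162
A ['side'] [ 0.5277  0.347  -0.2804] -78
A ['top', 'side'] [ 0.5278  0.3481 -0.3238] -240
B ['top'] [ 0.4121  0.3444 -0.0999] -140
B ['side'] [ 0.4116  0.3465 -0.0952] -68
B ['top', 'side'] [ 0.412   0.3446 -0.0982] -206
C ['top'] [0.4274 0.2218 0.0536] -156
C ['side'] [0.4266 0.2258 0.1152] -59
C ['top', 'side'] [0.4272 0.2219 0.0556] -213
lever [ 0.53789    -0.02317768 -0.51273503] -159.80023634686646 [ 0.53877598 -0.02268369  0.        ]
lever [ 0.534776   -0.02668369 -0.63224764] -64.53809782613128 [ 0.53877598 -0.02268369  0.        ]
lever [ 0.53838584 -0.0215152  -0.54323101] -217.09640704635729 [ 0.53877598 -0.02268369  0.        ]
```

View pics/blk.png

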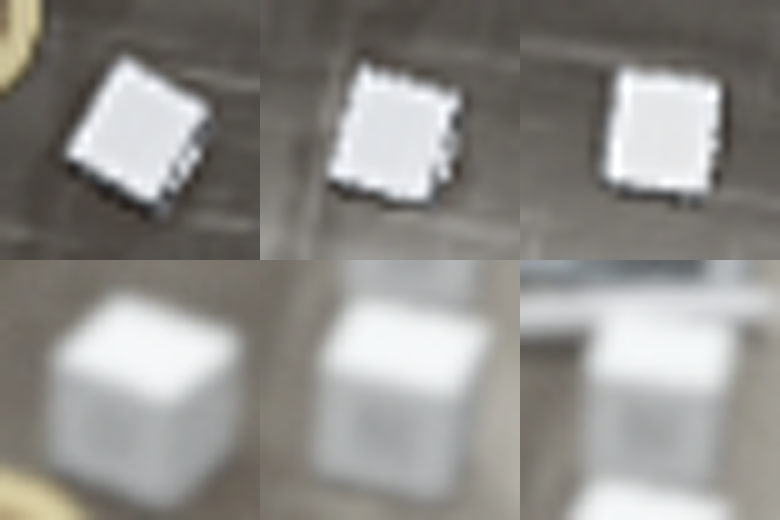

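View pics/ov_t.png

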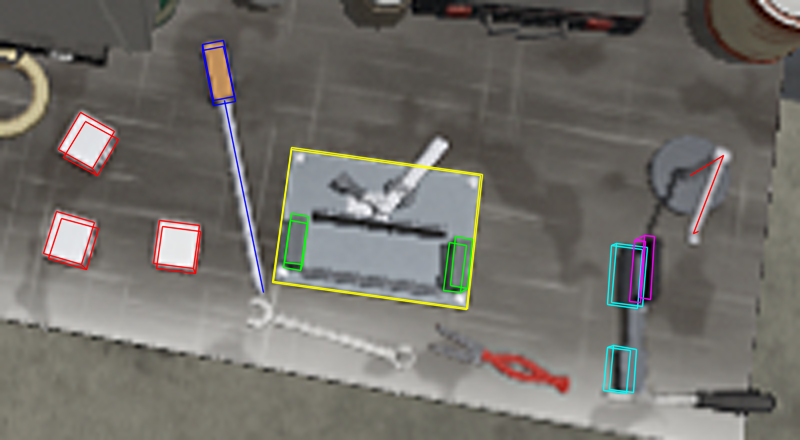

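The block crops show each hole facing +y (left), on the faces seen from the side camera, so all three stand upright. The overlays fit within a few mm. Next I need a small planner, then block C.

```bash
cat > pl.py <<'E'
from h import *
J=(.46,-.006,.0423)
def jig(x,y,z=0): return T(*J,[(x,y,z)])[0]
def plan(pos,yaw,tipz=None,mod=True):
    """needed turn about tool z (rad) and shift (mm) in tool axes after that turn; pos xy of tool axis, tipz height of tips"""
    s=ctrl.state(); R=s["tool_rot"]; p=s["tcp_pos"]; cur=np.arctan2(R[1,1],R[0,1])
    d=yaw-cur
    if mod: d=(d+np.pi/2)%np.pi-np.pi/2
    y=cur+d; ty=np.array([np.cos(y),np.sin(y)]); tx=np.array([ty[1],-ty[0]])*1.0
    # tool down: x = y cross z, z=(0,0,-1)
    tx=np.cross([*ty,0],[0,0,-1])[:2]
    e=np.array(pos[:2])-p[:2]
    dz=0 if tipz is None else (p[2]-.078-tipz)
    print("t",round(s["time_s"],2),"tcp",p.round(4),"tips",round(p[2]-.078,4),"yaw",round(cur,4),"q6",round(s["q"][5],1),"F",s["wrist_force"].round(1),"w",round(s["width"],4),
      "\n  rz %.4f  shift x %.1f y %.1f z %.1f"%(-d,1e3*e@tx,1e3*e@ty,1e3*dz))
E
python3 -c "
from pl import *
plan((.4272,.2219),.0545,.12); plan((.4272,.2219),.0545,.018)"
```

```text
t 1.3 tcp [0.1899 0.5954 0.2922] tips 0.2142 yaw 1.262 q6 -5.5 F [ 0.7 -0.   0.2] w 0.0911 
  rz 1.2075  shift x -385.9 y 216.6 z 94.2
t 1.3 tcp [0.1899 0.5954 0.2922] tips 0.2142 yaw 1.262 q6 -5.5 F [ 0.7 -0.   0.2] w 0.0911 
  rz 1.2075  shift x -385.9 y 216.6 z 196.2
```

Call:
servo_tool --increments '[[[0, 0, 0.1342], [0, 0, 0], 1], [[0, 0, 0.1342], [0, 0, 0], 1], [[0, 0, 0.1342], [0, 0, 0], 1], [[0, 0, 0.1342], [0, 0, 0], 1], [[0, 0, 0.1342], [0, 0, 0], 1], [[0, 0, 0.1342], [0, 0, 0], 1], [[0, 0, 0.1342], [0, 0, 0], 1], [[0, 0, 0.1342], [0, 0, 0], 1], [[0, 0, 0.1342], [0, 0, 0], 1]]'

```text
time_s: 2.2
tcp_pos: [0.19, 0.5955, 0.2922]
tool_rot: [[-0.049, 0.999, -0.0], [0.999, 0.049, 0.0], [0.0, -0.0, -1.0]]
wrist_force: [0.6, -0.2, 1.1]
width: 0.0911
```

Call:
servo_tool --increments '[[[0, 0, 0], [-38, 21, 9], 1], [[0, 0, 0], [-38, 21, 9], 1], [[0, 0, 0], [-38, 21, 9], 1], [[0, 0, 0], [-38, 21, 9], 1], [[0, 0, 0], [-38, 21, 9], 1], [[0, 0, 0], [-38, 21, 9], 1], [[0, 0, 0], [-38, 21, 9], 1], [[0, 0, 0], [-38, 21, 9], 1], [[0, 0, 0], [-38, 21, 9], 1], [[0, 0, 0], [-38, 21, 9], 1]]'

```text
time_s: 3.2
tcp_pos: [0.4211, 0.2258, 0.2021]
tool_rot: [[-0.054, 0.999, 0.001], [0.999, 0.054, 0.0], [0.0, 0.001, -1.0]]
wrist_force: [0.2, 0.7, -0.0]
width: 0.0913
```

```bash
python3 -c "
from pl import *
plan((.4272,.2219),.0545,.018)
t=ctrl.camera('top');s=ctrl.camera('side');np.save('t2.npy',t);np.save('s2.npy',s)
for n in ('top','side'): print([([round(float(v)) for v in d['point']],round(float(d['score']),2)) for d in ctrl.search_frame(n,'block1')])
a=np.load('t.npy')[:,:,0].astype(int);print([(r,c) for r,c in [(226,239),(224,212),(200,216)]],[ (int(t[r,c,0]),int(a[r,c])) for r,c in [(226,239),(224,212),(200,216)]])
"
```

```text
t 3.2 tcp [0.4211 0.2258 0.2021] tips 0.1241 yaw 0.0543 q6 17.9 F [ 0.2  0.7 -0. ] w 0.0913 
  rz -0.0002  shift x -4.3 y 5.9 z 106.1
[([199, 137], 0.43)]
[([227, 296], 0.8), ([315, 253], 0.61), ([246, 294], 0.58), ([240, 262], 0.56)]
[(226, 239), (224, 212), (200, 216)] [(103, 229), (68, 224), (175, 221)]
```

Call:
servo_tool --increments '[[[0, 0, 0], [-4, 6, 20], 1], [[0, 0, 0], [0, 0, 30], 1], [[0, 0, 0], [0, 0, 30], 1], [[0, 0, 0], [0, 0, 26], 1], [[0, 0, 0], [0, 0, 0], 1], [[0, 0, 0], [0, 0, 0], -1], [[0, 0, 0], [0, 0, 0], -1], [[0, 0, 0], [0, 0, 0], -1], [[0, 0, 0], [0, 0, 0], -1], [[0, 0, 0], [0, 0, 0], -1]]' --newtons 20

```text
time_s: 4.4
tcp_pos: [0.4267, 0.2238, 0.0968]
tool_rot: [[-0.054, 0.999, 0.001], [0.999, 0.054, 0.0], [0.0, 0.001, -1.0]]
wrist_force: [0.3, 0.4, -0.1]
width: 0.0539
```

Call:
servo_tool --increments '[[[0, 0, 0], [0, 0, 0], -1], [[0, 0, 0], [0, 0, 0], -1], [[0, 0, 0], [0, 0, 0], -1]]'

```text
time_s: 4.7
tcp_pos: [0.4265, 0.2237, 0.0966]
tool_rot: [[-0.054, 0.999, 0.0], [0.999, 0.054, 0.0], [0.0, 0.0, -1.0]]
wrist_force: [-2.2, 1.0, 8.3]
width: 0.05
```

```bash
python3 -c "
from pl import *
plan(jig(.003,-.052),J[2],.12)"
```

```text
t 4.7 tcp [0.4265 0.2237 0.0966] tips 0.0186 yaw 0.0541 q6 17.5 F [-2.2  1.   8.3] w 0.05 
  rz 0.0118  shift x -282.9 y 26.8 z -101.4
```

Call:
servo_tool --increments '[[[0, 0, 0], [0, 0, -30], -1], [[0, 0, 0], [0, 0, -40], -1], [[0, 0, 0.012], [0, 0, -32], -1], [[0, 0, 0], [-40, 4, 0], -1], [[0, 0, 0], [-40, 4, 0], -1], [[0, 0, 0], [-40, 4, 0], -1], [[0, 0, 0], [-40, 4, 0], -1], [[0, 0, 0], [-40, 4, 0], -1], [[0, 0, 0], [-40, 4, 0], -1], [[0, 0, 0], [-40, 3, 0], -1]]'

```text
time_s: 5.7
tcp_pos: [0.4651, -0.0566, 0.1983]
tool_rot: [[-0.042, 0.999, -0.0], [0.999, 0.042, 0.0], [0.0, -0.0, -1.0]]
wrist_force: [0.0, 0.4, -3.6]
width: 0.0503
```

Call:
servo_tool --increments '[[[0, 0, 0], [-3, 0, 0], -1], [[0, 0, 0], [0, 0, 0], -1]]'

```text
time_s: 5.9
tcp_pos: [0.4652, -0.0588, 0.1981]
tool_rot: [[-0.04, 0.999, -0.0], [0.999, 0.04, 0.0], [0.0, -0.0, -1.0]]
wrist_force: [0.1, -0.2, -2.3]
width: 0.05
```

```bash
python3 -c "
from pl import *
plan(jig(.003,-.052),J[2],.12)
plan(jig(.003,-.052),J[2],.032)
p=ctrl.state()['tcp_pos']
L=[(T(*J,box(-.028,.028,.084,.104,.012,.064)),(0,255,0)),(T(*J,box(-.028,.028,-.104,-.084,.012,.064)),(0,255,0)),(T(p[0],p[1],J[2],box(-.025,.025,-.023,.023,p[2]-.096,p[2]-.048)),(0,0,255))]
crop('top','t3',165,265,240,360,5,L); crop('side','s3',160,250,250,350,6,L)
a=cv2.imread('pics/t3.png');b=cv2.imread('pics/s3.png')[:500];m=np.zeros((1000,600,3),np.uint8);m[:500,:600]=a;m[500:1000,:600]=b;cv2.imwrite('pics/c3.png',cv2.resize(m,(360,600)))
"
```

```text
t 5.9 tcp [ 0.4652 -0.0588  0.1981] tips 0.1201 yaw 0.0398 q6 -16.8 F [ 0.1 -0.2 -2.3] w 0.05 
  rz -0.0025  shift x 1.0 y 0.1 z 0.1
t 5.9 tcp [ 0.4652 -0.0588  0.1981] tips 0.1201 yaw 0.0398 q6 -16.8 F [ 0.1 -0.2 -2.3] w 0.05 
  rz -0.0025  shift x 1.0 y 0.1 z 88.1
```

View pics/c3.png

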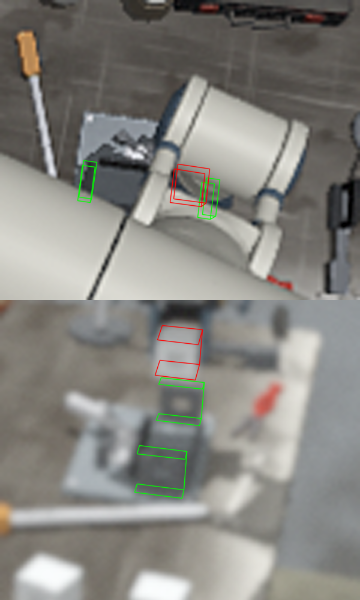

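```bash
python3 - <<'E'
from fit import *
from pl import jig,J
t=np.load("t.npy");s=np.load("s.npy")
print(P("side",[jig(0,.104,.036),jig(0,-.084,.036)]), "clicks (294.5,207.9) (300.5,188.1)")
for cam,im in (("side",s),("top",t)):
  for n,z in (("near",.104),("far",-.084)):
    segs=rect(-.028,.028,.084,.104,.064) if n=="near" else rect(-.028,.028,-.104,-.084,.064)
    if cam=="side": segs=[((-.028,z,.014),(-.028,z,.064)),((.028,z,.014),(.028,z,.064)),((-.028,z,.064),(.028,z,.064))]
    r=fit({cam:im},segs,J,(.012,.012,.06)); print(cam,n,r[0].round(4),round(r[1],1))
  segs=rect(-.028,.028,.084,.104,.064)+rect(-.028,.028,-.104,-.084,.064)
  r=fit({cam:im},segs,J,(.012,.012,.06)); print(cam,"both",r[0].round(4),round(r[1],1))
# dark centroid near cheek front face side
for w in ((198,218,282,306),(182,195,292,310)):
  g=s[w[0]:w[1],w[2]:w[3]].mean(2); print(w); print(g.astype(int)) if w[0]==198 else 0
E
```

```text
[[293.81548198 208.79465688]
 [299.28747716 189.05245898]] clicks (294.5,207.9) (300.5,188.1)
side near [ 0.465  -0.0054  0.086 ] -42.0
side far [ 0.4619 -0.0032 -0.0177] -36.0
side both [ 0.4588  0.0046 -0.0085] -27.1
top near [ 0.448  -0.0035 -0.0091] -56.7
top far [0.448  0.006  0.0845] -69.0
top both [0.4535 0.006  0.033 ] -56.1
(198, 218, 282, 306)
[[153 171 175 175 176 166 140 107 104 138 164 173 176 176 177 177 179 178
  179 177 174 163 147 142]
 [161 170 170 173 172 158 129 101 109 144 166 174 175 176 176 178 178 178
  178 178 173 162 148 142]
 [185 182 176 174 164 144 117 104 119 145 162 167 171 171 173 174 174 176
  178 176 169 157 145 147]
 [198 198 196 188 169 140 116 112 124 139 151 154 155 156 162 162 164 166
  169 167 160 148 142 150]
 [198 207 212 203 177 140 113 112 121 127 132 135 135 139 143 145 146 150
  153 154 148 137 138 153]
 [195 210 214 204 175 135 107 104 109 112 114 115 116 119 121 126 127 131
  135 136 136 134 137 154]
 [189 199 202 188 159 121  96  91  95  96  97 100 100 103 106 108 109 113
  115 120 127 131 138 155]
 [177 181 177 163 136 103  89  86  89
[... 597 characters left out ...]
0  94  85  85  84  85  86  90  91  93  90  87
   89  98 122 150 165 156]
 [175 176 175 174 166 144 114  98  93  90  86  88  86  87  87  86  87  89
   97 112 135 158 166 158]
 [168 170 172 170 164 144 123 111 107 102  96  93  93  93  91  91  92  96
  118 147 164 168 164 158]
 [153 155 157 158 153 144 133 129 125 118 111 107 106 104 106 103 102 107
  137 169 182 177 161 152]
 [130 134 137 137 137 135 137 139 138 133 127 127 129 132 130 125 124 129
  152 176 184 177 163 155]
 [130 137 141 138 139 143 151 157 160 160 162 164 167 168 168 167 165 170
  177 187 193 190 181 176]
 [166 172 175 176 175 180 187 193 197 201 203 204 205 206 205 205 205 205
  207 211 211 210 208 202]]
(182, 195, 292, 310)
```

View pics/ovs.png

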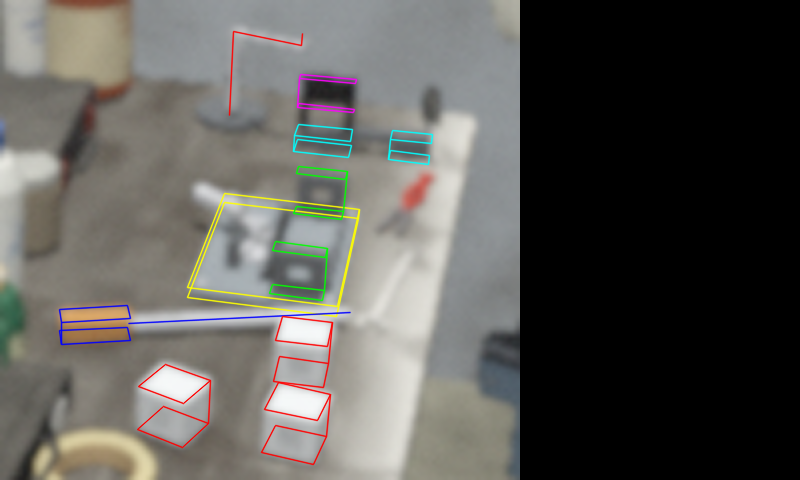

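The held block sits where predicted, and the cheek holes fit to within about 2 mm. I'll lower the block and watch the force.

Call:
servo_tool --increments '[[[0, 0, -0.002], [1, -1, 30], -1], [[0, 0, 0], [0, 0, 30], -1], [[0, 0, 0], [0, 0, 12], -1], [[0, 0, 0], [0, 0, 4], -1], [[0, 0, 0], [0, 0, 4], -1]]'

```text
time_s: 6.5
tcp_pos: [0.4643, -0.0562, 0.1182]
tool_rot: [[-0.045, 0.999, -0.0], [0.999, 0.045, 0.0], [0.0, -0.0, -1.0]]
wrist_force: [1.1, 0.1, -1.7]
width: 0.0501
```

```bash
python3 -c "
from pl import *
plan(jig(.003,-.052),J[2],.03)"
```

```text
t 6.5 tcp [ 0.4643 -0.0562  0.1182] tips 0.0402 yaw 0.0454 q6 -16.8 F [ 1.1  0.1 -1.7] w 0.0501 
  rz 0.0031  shift x -1.7 y 0.8 z 10.2
```

Call:
servo_tool --increments '[[[0, 0, 0], [0, 0, 4], -1], [[0, 0, 0], [0, 0, 4], -1], [[0, 0, 0], [0, 0, 1], -1], [[0, 0, 0], [0, 0, 0], -1]]'

```text
time_s: 6.9
tcp_pos: [0.4643, -0.057, 0.1093]
tool_rot: [[-0.044, 0.999, 0.0], [0.999, 0.044, -0.0], [-0.0, 0.0, -1.0]]
wrist_force: [-0.3, 0.1, -2.0]
width: 0.0497
```

Call:
servo_tool --increments '[[[0, 0, 0], [0, -2, 0], -1], [[0, 0, 0], [0, -1, 0], -1], [[0, 0, 0], [0, -1, 0], -1], [[0, 0, 0], [0, 0, 0], -1]]'

```text
time_s: 7.3
tcp_pos: [0.4602, -0.0571, 0.1093]
tool_rot: [[-0.044, 0.999, 0.0], [0.999, 0.044, -0.0], [-0.0, 0.0, -1.0]]
wrist_force: [-0.2, 0.6, -2.2]
width: 0.0498
```

```bash
python3 -c "
from pl import *
plan(jig(.00,-.052),J[2],.03)"
```

```text
t 7.3 tcp [ 0.4602 -0.0571  0.1093] tips 0.0313 yaw 0.0441 q6 -17.0 F [-0.2  0.6 -2.2] w 0.0498 
  rz 0.0018  shift x -0.9 y 2.0 z 1.3
```

Call:
servo_tool --increments '[[[0, 0, 0], [0, -1, 0], -1], [[0, 0, 0], [0, 0, 0], -1]]'

```text
time_s: 7.5
tcp_pos: [0.4599, -0.0573, 0.1094]
tool_rot: [[-0.044, 0.999, 0.001], [0.999, 0.044, -0.0], [-0.0, 0.001, -1.0]]
wrist_force: [4.1, 0.3, -3.0]
width: 0.05
```

Call:
servo_tool --increments '[[[0, 0, 0], [0, -0.7, 0], -1], [[0, 0, 0], [0, 0, 0], -1]]'

```text
time_s: 7.7
tcp_pos: [0.4598, -0.0573, 0.1094]
tool_rot: [[-0.044, 0.999, 0.003], [0.999, 0.044, -0.0], [-0.0, 0.003, -1.0]]
wrist_force: [7.5, 2.3, -4.2]
width: 0.0496
```

Call:
servo_tool --increments '[[[0, 0, 0], [0, -0.7, 0], -1], [[0, 0, 0], [0, 0, 0], -1]]'

```text
time_s: 7.9
tcp_pos: [0.4597, -0.0574, 0.1095]
tool_rot: [[-0.044, 0.999, 0.004], [0.999, 0.044, -0.0], [-0.001, 0.004, -1.0]]
wrist_force: [10.0, 4.7, -5.2]
width: 0.0499
```

Call:
servo_tool --increments '[[[0, 0, 0], [0, 1.5, 0.6], -1], [[0, 0, 0], [0, 0, 0], 0.36], [[0, 0, 0], [0, 0, 0], 0.36], [[0, 0, 0], [0, 0, 0], 0.36], [[0, 0, 0], [0, 0, 0], 0.36], [[0, 0, 0], [0, 0, -10], 0.36], [[0, 0, 0], [0, 0, -40], 0.36], [[0, 0, 0], [0, 0, -40], 0.5]]'

```text
time_s: 8.7
tcp_pos: [0.4587, -0.057, 0.1999]
tool_rot: [[-0.044, 0.999, -0.002], [0.999, 0.044, 0.0], [0.001, -0.002, -1.0]]
wrist_force: [0.5, -0.2, -0.1]
width: 0.0669
```

```bash
sed -i 's/^J=.*/J=(.4578,-.006,.0423)/' pl.py; python3 -c "
from pl import *
B=(.412,.3446)
plan(B,-.098,.13)"
```

```text
t 8.7 tcp [ 0.4587 -0.057   0.1999] tips 0.1219 yaw 0.0442 q6 -17.0 F [ 0.5 -0.2 -0.1] w 0.0669 
  rz 0.1422  shift x 395.1 y -85.8 z -8.1
```

Call:
servo_tool --increments '[[[0, 0, 0.142], [0, 0, -8], 1], [[0, 0, 0], [44, -9.5, 0], 1], [[0, 0, 0], [44, -9.5, 0], 1], [[0, 0, 0], [44, -9.5, 0], 1], [[0, 0, 0], [44, -9.5, 0], 1], [[0, 0, 0], [44, -9.5, 0], 1], [[0, 0, 0], [44, -9.5, 0], 1], [[0, 0, 0], [44, -9.5, 0], 1], [[0, 0, 0], [44, -9.5, 0], 1], [[0, 0, 0], [44, -9.5, 0], 1]]'

```text
time_s: 9.7
tcp_pos: [0.4122, 0.3471, 0.2075]
tool_rot: [[0.097, 0.995, 0.0], [0.995, -0.097, 0.0], [0.0, 0.0, -1.0]]
wrist_force: [1.2, -1.0, 0.1]
width: 0.091
```

```bash
python3 -c "
from fit import *
from pl import *
B=(.412,.3446)
plan(B,-.098,.0185)
s=ctrl.camera('side')
print([([round(float(v)) for v in d['point']],round(float(d['score']),2)) for d in ctrl.search_frame('side','block1')], [([round(float(v)) for v in d['point']],round(float(d['score']),2)) for d in ctrl.search_frame('side','rod')])
crop('side','s4',140,270,220,350,5,[],s)
"
```

```text
t 9.7 tcp [0.4122 0.3471 0.2075] tips 0.1295 yaw -0.0975 q6 39.3 F [ 1.2 -1.   0.1] w 0.091 
  rz 0.0005  shift x -2.5 y 0.0 z 111.0
[([245, 263], 0.75), ([243, 292], 0.75), ([314, 255], 0.74)] [([220, 249], 0.58)]
```

View pics/s4.png

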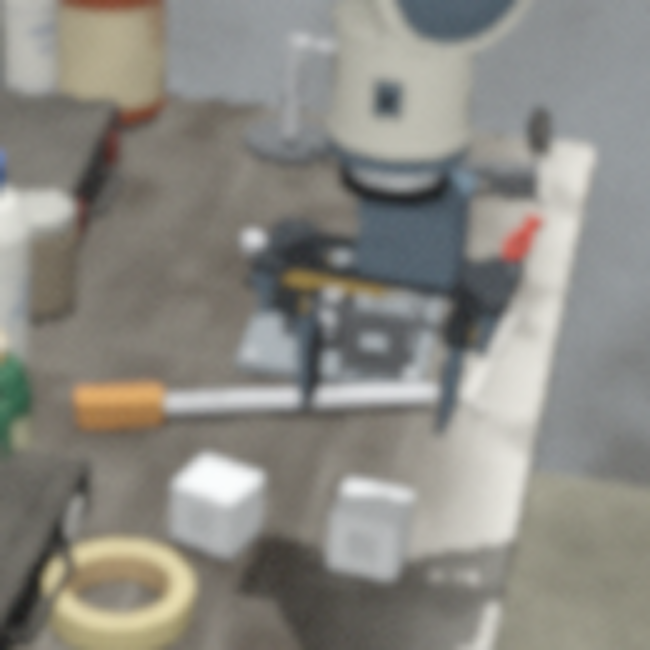

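The crop starts 5 rows lower than before. Allowing for that, block A at (217,505), block B at (370,530) and the rod are all unmoved. I'll grasp B.

Call:
servo_tool --increments '[[[0, 0, 0], [-2, 0, 25], 1], [[0, 0, 0], [0, 0, 30], 1], [[0, 0, 0], [0, 0, 30], 1], [[0, 0, 0], [0, 0, 26], 1], [[0, 0, 0], [0, 0, 0], 1], [[0, 0, 0], [0, 0, 0], -1], [[0, 0, 0], [0, 0, 0], -1], [[0, 0, 0], [0, 0, 0], -1], [[0, 0, 0], [0, 0, 0], -1], [[0, 0, 0], [0, 0, 0], -1]]'

```text
time_s: 10.85
tcp_pos: [0.4129, 0.3434, 0.0962]
tool_rot: [[0.098, 0.995, 0.001], [0.995, -0.098, 0.0], [0.001, 0.001, -1.0]]
wrist_force: [-1.3, 0.3, 0.6]
width: 0.0542
```

Call:
servo_tool --increments '[[[0, 0, 0], [0, 0, 0], -1], [[0, 0, 0], [0, 0, 0], -1], [[0, 0, 0], [0, 0, 0], -1], [[0, 0, 0], [0, 0, -30], -1], [[0, 0, 0], [0, 0, -40], -1], [[0, 0, 0], [0, 0, -32], -1], [[0, 0, -0.14], [0, 0, 0], -1]]'

```text
time_s: 11.55
tcp_pos: [0.4141, 0.3443, 0.2015]
tool_rot: [[-0.042, 0.999, 0.005], [0.999, 0.042, 0.003], [0.003, 0.005, -1.0]]
wrist_force: [0.1, 0.1, -3.1]
width: 0.0501
```

```bash
python3 -c "
from pl import *
plan(jig(.003,0),J[2],.12)"
```

```text
t 11.55 tcp [0.4141 0.3443 0.2015] tips 0.1235 yaw 0.0424 q6 31.0 F [ 0.1  0.1 -3.1] w 0.0501 
  rz 0.0001  shift x -351.8 y 31.8 z 3.5
```

Call:
servo_tool --increments '[[[0, 0, 0], [-39, 3.5, 0], -1], [[0, 0, 0], [-39, 3.5, 0], -1], [[0, 0, 0], [-39, 3.5, 0], -1], [[0, 0, 0], [-39, 3.5, 0], -1], [[0, 0, 0], [-39, 3.5, 0], -1], [[0, 0, 0], [-39, 3.5, 0], -1], [[0, 0, 0], [-39, 3.5, 0], -1], [[0, 0, 0], [-39, 3.5, 0], -1], [[0, 0, 0], [-39, 3.5, 0], -1], [[0, 0, 0], [0, 0, 0], -1]]'

```text
time_s: 12.55
tcp_pos: [0.4598, -0.0097, 0.1977]
tool_rot: [[-0.039, 0.999, 0.001], [0.999, 0.039, -0.001], [-0.001, 0.001, -1.0]]
wrist_force: [0.3, 0.7, -1.9]
width: 0.0497
```

```bash
python3 -c "
from pl import *
plan(jig(.003,0),J[2],.04)"
```

```text
t 12.55 tcp [ 0.4598 -0.0097  0.1977] tips 0.1197 yaw 0.0387 q6 -10.8 F [ 0.3  0.7 -1.9] w 0.0497 
  rz -0.0036  shift x 3.8 y 1.1 z 79.7
```

Call:
servo_tool --increments '[[[0, 0, -0.003], [3, 1, 30], -1], [[0, 0, 0], [0, 0, 30], -1], [[0, 0, 0], [0, 0, 12], -1], [[0, 0, 0], [0, 0, 4], -1], [[0, 0, 0], [0, 0, 4], -1]]'

```text
time_s: 13.05
tcp_pos: [0.46, -0.0028, 0.1176]
tool_rot: [[-0.045, 0.999, -0.0], [0.999, 0.045, 0.0], [0.0, -0.0, -1.0]]
wrist_force: [0.1, 0.4, -2.4]
width: 0.0498
```

```bash
python3 -c "
from pl import *
plan(jig(.003,0),J[2],.0315)"
```

```text
t 13.05 tcp [ 0.46   -0.0028  0.1176] tips 0.0396 yaw 0.0455 q6 -10.4 F [ 0.1  0.4 -2.4] w 0.0498 
  rz 0.0032  shift x -3.1 y 0.7 z 8.1
```

Call:
servo_tool --increments '[[[0, 0, 0.003], [-3, 0, 4], -1], [[0, 0, 0], [0, 0, 4], -1], [[0, 0, 0], [0, -1.5, 0], -1], [[0, 0, 0], [0, 0, 0], -1]]'

```text
time_s: 13.45
tcp_pos: [0.4584, -0.0061, 0.1098]
tool_rot: [[-0.042, 0.999, -0.0], [0.999, 0.042, 0.0], [0.0, -0.0, -1.0]]
wrist_force: [0.8, 0.4, -2.8]
width: 0.0501
```

Call:
servo_tool --increments '[[[0, 0, 0], [0, -1, 0], -1], [[0, 0, 0], [0, -1, 0], -1], [[0, 0, 0], [0, 0, 0], -1]]'

```text
time_s: 13.75
tcp_pos: [0.4578, -0.0062, 0.11]
tool_rot: [[-0.042, 0.999, 0.003], [0.999, 0.042, -0.0], [-0.0, 0.003, -1.0]]
wrist_force: [5.1, 1.7, -3.5]
width: 0.05
```

Call:
servo_tool --increments '[[[0, 0, 0], [0, -0.7, 0], -1], [[0, 0, 0], [0, -0.7, 0], -1], [[0, 0, 0], [0, 0, 0], -1]]'

```text
time_s: 14.05
tcp_pos: [0.4576, -0.0063, 0.1102]
tool_rot: [[-0.042, 0.999, 0.005], [0.999, 0.042, -0.0], [-0.001, 0.005, -1.0]]
wrist_force: [10.0, 3.0, -6.4]
width: 0.0497
```

Call:
servo_tool --increments '[[[0, 0, 0], [0, 1.5, 0.8], -1], [[0, 0, 0], [0, 0, 0], 0.36], [[0, 0, 0], [0, 0, 0], 0.36], [[0, 0, 0], [0, 0, 0], 0.36], [[0, 0, 0], [0, 0, 0], 0.36], [[0, 0, 0], [0, 0, -10], 0.36], [[0, 0, 0], [0, 0, -40], 0.36], [[0, 0, 0], [0, 0, -50], 0.5]]'

```text
time_s: 14.85
tcp_pos: [0.4556, -0.006, 0.2095]
tool_rot: [[-0.042, 0.999, -0.004], [0.999, 0.042, 0.001], [0.001, -0.004, -1.0]]
wrist_force: [0.8, -0.7, 0.9]
width: 0.0672
```

```bash
python3 -c "
from pl import *
plan((.5278,.348),-.324,.13)"
```

```text
t 14.85 tcp [ 0.4556 -0.006   0.2095] tips 0.1315 yaw 0.0421 q6 -10.7 F [ 0.8 -0.7  0.9] w 0.0672 
  rz 0.3661  shift x 358.6 y -44.3 z 1.5
```

Call:
servo_tool --increments '[[[0, 0, 0.122], [0, 0, 0], 1], [[0, 0, 0.122], [0, 0, 0], 1], [[0, 0, 0.122], [0, 0, 0], 1]]'

```text
time_s: 15.15
tcp_pos: [0.4566, -0.0061, 0.21]
tool_rot: [[0.323, 0.946, 0.001], [0.946, -0.323, -0.0], [0.0, 0.001, -1.0]]
wrist_force: [-0.3, -0.4, 0.5]
width: 0.0892
```

Call:
servo_tool --increments '[[[0, 0, 0], [40, -5, 0], 1], [[0, 0, 0], [40, -5, 0], 1], [[0, 0, 0], [40, -5, 0], 1], [[0, 0, 0], [40, -5, 0], 1], [[0, 0, 0], [40, -5, 0], 1], [[0, 0, 0], [40, -5, 0], 1], [[0, 0, 0], [40, -5, 0], 1], [[0, 0, 0], [40, -5, 0], 1], [[0, 0, 0], [39, -5, 0], 1], [[0, 0, 0], [0, 0, 0], 1]]'

```text
time_s: 16.15
tcp_pos: [0.5286, 0.3526, 0.2096]
tool_rot: [[0.315, 0.949, 0.002], [0.949, -0.315, 0.002], [0.002, 0.001, -1.0]]
wrist_force: [0.1, -1.5, -0.0]
width: 0.0912
```

```bash
python3 -c "
from pl import *
plan((.5278,.348),-.324,.0185)
ctrl.camera('side')
print([[([round(float(v)) for v in d['point']],round(float(d['score']),2)) for d in ctrl.search_frame('side',q)] for q in ('block1','rod')])
"
```

```text
t 16.15 tcp [0.5286 0.3526 0.2096] tips 0.1316 yaw -0.3209 q6 46.7 F [ 0.1 -1.5 -0. ] w 0.0912 
  rz 0.0031  shift x -4.6 y 0.7 z 113.1
[[([197, 295], 0.7), ([312, 250], 0.7), ([243, 262], 0.69), ([190, 300], 0.48)], [([219, 258], 0.63)]]
```

Call:
servo_tool --increments '[[[0, 0, 0.003], [-5, 1, 27], 1], [[0, 0, 0], [0, 0, 30], 1], [[0, 0, 0], [0, 0, 30], 1], [[0, 0, 0], [0, 0, 26], 1], [[0, 0, 0], [0, 0, 0], 1], [[0, 0, 0], [0, 0, 0], -1], [[0, 0, 0], [0, 0, 0], -1], [[0, 0, 0], [0, 0, 0], -1], [[0, 0, 0], [0, 0, 0], -1], [[0, 0, 0], [0, 0, 0], -1]]'

```text
time_s: 17.3
tcp_pos: [0.5278, 0.3436, 0.0964]
tool_rot: [[0.321, 0.947, 0.001], [0.947, -0.321, 0.0], [0.001, 0.001, -1.0]]
wrist_force: [-1.0, -0.4, 0.3]
width: 0.0541
```

Call:
servo_tool --increments '[[[0, 0, 0], [0, 0, 0], -1], [[0, 0, 0], [0, 0, 0], -1], [[0, 0, 0], [0, 0, 0], -1], [[0, 0, 0], [0, 0, -30], -1], [[0, 0, 0], [0, 0, -40], -1], [[0, 0, 0], [0, 0, -32], -1], [[0, 0, -0.121], [0, 0, 0], -1], [[0, 0, -0.121], [0, 0, 0], -1], [[0, 0, -0.121], [0, 0, 0], -1]]'

```text
time_s: 18.2
tcp_pos: [0.5274, 0.3434, 0.198]
tool_rot: [[-0.041, 0.999, -0.0], [0.999, 0.041, -0.0], [-0.0, -0.0, -1.0]]
wrist_force: [0.3, 0.3, -2.6]
width: 0.0501
```

```bash
python3 -c "
from pl import *
plan(jig(.003,.052),J[2],.12)"
```

```text
t 18.2 tcp [0.5274 0.3434 0.198 ] tips 0.12 yaw 0.0412 q6 25.3 F [ 0.3  0.3 -2.6] w 0.0501 
  rz -0.0011  shift x -294.1 y -81.4 z -0.0
```

Call:
servo_tool --increments '[[[0, 0, 0], [-37, -10, 0], -1], [[0, 0, 0], [-37, -10, 0], -1], [[0, 0, 0], [-37, -10, 0], -1], [[0, 0, 0], [-37, -10, 0], -1], [[0, 0, 0], [-37, -10, 0], -1], [[0, 0, 0], [-37, -10, 0], -1], [[0, 0, 0], [-37, -10, 0], -1], [[0, 0, 0], [-37, -11, 0], -1], [[0, 0, 0], [0, 0, 0], -1]]'

```text
time_s: 19.1
tcp_pos: [0.4561, 0.0415, 0.1978]
tool_rot: [[-0.033, 0.999, -0.001], [0.999, 0.033, -0.001], [-0.001, -0.001, -1.0]]
wrist_force: [0.5, 0.7, -1.7]
width: 0.0498
```

```bash
python3 -c "
from pl import *
plan(jig(.003,.050),J[2],.04)"
```

```text
t 19.1 tcp [0.4561 0.0415 0.1978] tips 0.1198 yaw 0.0332 q6 -4.1 F [ 0.5  0.7 -1.7] w 0.0498 
  rz -0.0091  shift x 2.4 y 2.7 z 79.8
```

Call:
servo_tool --increments '[[[0, 0, 0], [0, 0, 0], -1], [[0, 0, 0], [0, 0, 0], -1], [[0, 0, 0], [0, 0, 0], -1]]'

```text
time_s: 19.4
tcp_pos: [0.4576, 0.0456, 0.1978]
tool_rot: [[-0.037, 0.999, 0.0], [0.999, 0.037, 0.0], [0.0, 0.0, -1.0]]
wrist_force: [-0.5, -0.4, -1.8]
width: 0.0494
```

```bash
python3 -c "
from pl import *
plan(jig(.003,.050),J[2],.04)"
```

```text
t 19.4 tcp [0.4576 0.0456 0.1978] tips 0.1198 yaw 0.0375 q6 -3.9 F [-0.5 -0.4 -1.8] w 0.0494 
  rz -0.0048  shift x -1.5 y 1.0 z 79.8
```

Call:
servo_tool --increments '[[[0, 0, -0.004], [-1.5, 1, 30], -1], [[0, 0, 0], [0, 0, 30], -1], [[0, 0, 0], [0, 0, 12], -1], [[0, 0, 0], [0, 0, 4], -1], [[0, 0, 0], [0, 0, 4], -1], [[0, 0, 0], [0, 0, 0], -1]]'

```text
time_s: 20.0
tcp_pos: [0.4587, 0.0436, 0.118]
tool_rot: [[-0.041, 0.999, 0.0], [0.999, 0.041, -0.0], [-0.0, 0.0, -1.0]]
wrist_force: [-0.3, -0.2, -2.5]
width: 0.05
```

```bash
python3 -c "
from pl import *
plan(jig(.0,.050),J[2],.0315)"
```

```text
t 20.0 tcp [0.4587 0.0436 0.118 ] tips 0.04 yaw 0.0408 q6 -4.3 F [-0.3 -0.2 -2.5] w 0.05 
  rz -0.0015  shift x 0.5 y -3.0 z 8.5
```

Call:
servo_tool --increments '[[[0, 0, 0], [0, 0, 4], -1], [[0, 0, 0], [0, 0, 4], -1], [[0, 0, 0], [0, -2, 0], -1], [[0, 0, 0], [0, -1, 0], -1], [[0, 0, 0], [0, -1, 0], -1], [[0, 0, 0], [0, 0, 0], -1]]'

```text
time_s: 20.6
tcp_pos: [0.4558, 0.043, 0.1102]
tool_rot: [[-0.04, 0.999, 0.003], [0.999, 0.04, 0.0], [-0.0, 0.003, -1.0]]
wrist_force: [6.3, 0.9, -4.9]
width: 0.0497
```

Call:
servo_tool --increments '[[[0, 0, 0], [0, -0.7, 0], -1], [[0, 0, 0], [0, -0.7, 0], -1], [[0, 0, 0], [0, 0, 0], -1]]'

```text
time_s: 20.9
tcp_pos: [0.4556, 0.043, 0.1104]
tool_rot: [[-0.04, 0.999, 0.006], [0.999, 0.04, 0.0], [-0.0, 0.006, -1.0]]
wrist_force: [10.9, 2.1, -8.7]
width: 0.0499
```

Call:
servo_tool --increments '[[[0, 0, 0], [0, 1.5, 0.8], -1], [[0, 0, 0], [0, 0, 0], 0.36], [[0, 0, 0], [0, 0, 0], 0.36], [[0, 0, 0], [0, 0, 0], 0.36], [[0, 0, 0], [0, 0, 0], 0.36], [[0, 0, 0], [0, 0, -10], 0.36], [[0, 0, 0], [0, 0, -40], 0.36], [[0, 0, 0], [0, 0, -50], 0.5]]'

```text
time_s: 21.7
tcp_pos: [0.4534, 0.0431, 0.2097]
tool_rot: [[-0.04, 0.999, -0.004], [0.999, 0.04, 0.0], [0.0, -0.004, -1.0]]
wrist_force: [1.6, -0.5, -0.3]
width: 0.0671
```

Call:
servo_tool --increments '[[[0, 0, 0.136], [0, 0, -5], 1], [[0, 0, 0.136], [0, 0, -5], 1], [[0, 0, 0.136], [0, 0, 0], 1], [[0, 0, 0.136], [0, 0, 0], 1], [[0, 0, 0.136], [0, 0, 0], 1], [[0, 0, 0.136], [0, 0, 0], 1], [[0, 0, 0.136], [0, 0, 0], 1], [[0, 0, 0.136], [0, 0, 0], 1], [[0, 0, 0.136], [0, 0, 0], 1]]'

```text
time_s: 22.6
tcp_pos: [0.4543, 0.0431, 0.2197]
tool_rot: [[0.928, 0.372, 0.0], [0.372, -0.928, -0.0], [0.0, 0.0, -1.0]]
wrist_force: [-0.5, 0.9, -0.4]
width: 0.0912
```

```bash
python3 -c "
from pl import *
plan((.6437,.2148),-2.76+np.pi/2,.10)"
```

```text
t 22.6 tcp [0.4543 0.0431 0.2197] tips 0.1417 yaw -1.1894 q6 66.1 F [-0.5  0.9 -0.4] w 0.0912 
  rz -0.0002  shift x 239.7 y -88.8 z 41.7
```

Call:
servo_tool --increments '[[[0, 0, 0], [40, -15, 0], 1], [[0, 0, 0], [40, -15, 0], 1], [[0, 0, 0], [40, -15, 0], 1], [[0, 0, 0], [40, -15, 0], 1], [[0, 0, 0], [40, -15, 0], 1], [[0, 0, 0], [40, -14, 0], 1], [[0, 0, 0], [0, 0, 0], 1], [[0, 0, 0], [0, 0, 0], 1]]'

```text
time_s: 23.4
tcp_pos: [0.643, 0.2165, 0.2191]
tool_rot: [[0.926, 0.378, -0.0], [0.378, -0.926, -0.0], [-0.001, -0.0, -1.0]]
wrist_force: [0.3, -0.3, -1.3]
width: 0.0913
```

```bash
python3 - <<'E'
from fit import *
from pl import *
plan((.6437,.2148),-2.76+np.pi/2,.004)
s=ctrl.camera('side')
print([[([round(float(v)) for v in d['point']],round(float(d['score']),2)) for d in ctrl.search_frame('side',q)] for q in ('rod','block1')])
def cen(im):
    hsv=cv2.cvtColor(im,cv2.COLOR_RGB2HSV); m=((hsv[...,0]>5)&(hsv[...,0]<20)&(hsv[...,1]>130)&(hsv[...,2]>110)).astype(np.uint8)
    m[:200]=0;m[240:]=0;m[:,:215]=0;m[:,270:]=0; ys,xs=np.nonzero(m); return len(xs),xs.mean(),ys.mean()
print(cen(s),cen(np.load('s.npy')))
rs=rect(-.035,.035,-.013,.013,.026)+[((.05,.0,.02),(.25,.0,.02))]
L=[(T(*J,box(-.025,.025,y-.023,y+.023,.012,.06)),(0,0,255)) for y in (-.051,0,.053)]
L+=[(T(.6437,.2148,-2.76,box(-.035,.035,-.013,.013,0,.026)),(255,0,0)),(T(.6437,.2148,-2.76,[(.035,0,.013),(.268,0,.013)]),(255,0,0))]
crop('side','s5',160,250,230,330,7,L,s)
E
```

```text
t 23.4 tcp [0.643  0.2165 0.2191] tips 0.1411 yaw -1.1829 q6 81.3 F [ 0.3 -0.3 -1.3] w 0.0913 
  rz 0.0063  shift x -0.0 y 1.9 z 137.1
[[([221, 259], 0.88)], [([314, 252], 0.87), ([194, 296], 0.52), ([200, 293], 0.46), ([189, 300], 0.38)]]
(98, np.float64(243.37755102040816), np.float64(221.4387755102041)) (91, np.float64(243.0879120879121), np.float64(221.23076923076923))
```

View pics/s5.png

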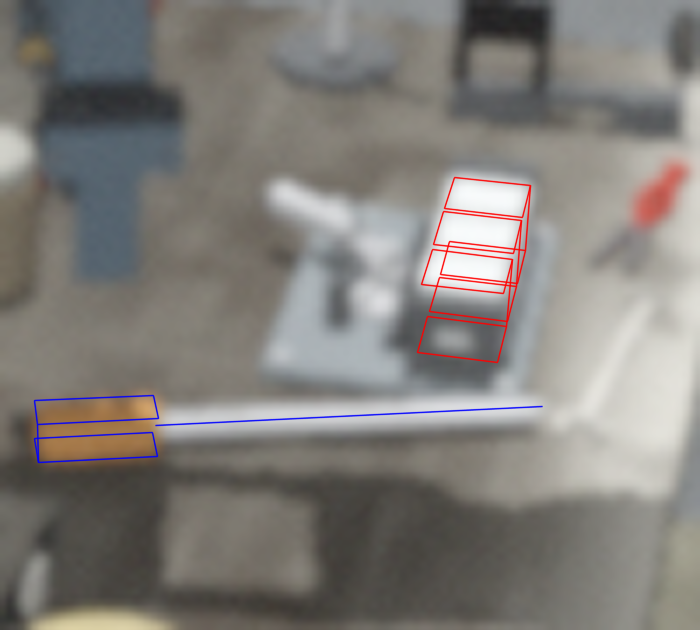

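Three tops are in the trough at (490,198), (480,232) and (468,270). The rod handle at (95,430) matches the fit and is unmoved. I'll grasp the rod.

Call:
servo_tool --increments '[[[0, 0, 0.006], [0, 1.5, 30], 0.5], [[0, 0, 0], [0, 0, 40], 0.2], [[0, 0, 0], [0, 0, 35], 0.2], [[0, 0, 0], [0, 0, 20], 0.2], [[0, 0, 0], [0, 0, 11], 0.2], [[0, 0, 0], [0, 0, 0], 0.2], [[0, 0, 0], [0, 0, 0], -1], [[0, 0, 0], [0, 0, 0], -1], [[0, 0, 0], [0, 0, 0], -1], [[0, 0, 0], [0, 0, 0], -1]]' --newtons 45

```text
time_s: 24.55
tcp_pos: [0.644, 0.2148, 0.0838]
tool_rot: [[0.928, 0.372, 0.001], [0.372, -0.928, 0.0], [0.001, 0.0, -1.0]]
wrist_force: [-1.1, 0.5, 11.8]
width: 0.0257
```

Call:
servo_tool --increments '[[[0, 0, 0], [0, 0, 0], -1], [[0, 0, 0], [0, 0, 0], -1], [[0, 0, 0], [0, 0, 0], -1]]'

```text
time_s: 24.85
tcp_pos: [0.644, 0.2148, 0.0839]
tool_rot: [[0.928, 0.372, 0.001], [0.372, -0.928, 0.0], [0.001, 0.0, -1.0]]
wrist_force: [-1.8, 0.1, 7.1]
width: 0.0256
```

```bash
python3 -c "
from pl import *
plan((.6437,.2148),-2.76+np.pi/2,.004)"
```

```text
t 24.85 tcp [0.644  0.2148 0.0839] tips 0.0059 yaw -1.1897 q6 81.6 F [-1.8  0.1  7.1] w 0.0256 
  rz -0.0004  shift x -0.3 y -0.1 z 1.9
```

Call:
servo_tool --increments '[[[0, 0, 0], [0, 0, -25], -1], [[0, 0, 0], [0, 0, -40], -1], [[0, 0, 0], [0, 0, -40], -1], [[0, 0, 0], [0, 0, -20], -1], [[0, 0, 0], [0, 0, 0], -1]]'

```text
time_s: 25.35
tcp_pos: [0.645, 0.2151, 0.2113]
tool_rot: [[0.928, 0.372, 0.005], [0.372, -0.928, 0.001], [0.005, 0.001, -1.0]]
wrist_force: [0.7, -0.5, -4.0]
width: 0.0258
```

Call:
servo_tool --increments '[[[0, 0, -0.137], [0, 0, 0], -1], [[0, 0, -0.137], [0, 0, 0], -1], [[0, 0, -0.137], [0, 0, 0], -1], [[0, 0, -0.137], [0, 0, 0], -1], [[0, 0, -0.137], [0, 0, 0], -1], [[0, 0, -0.137], [0, 0, 0], -1], [[0, 0, -0.137], [0, 0, 0], -1], [[0, 0, -0.137], [0, 0, 0], -1], [[0, 0, -0.137], [0, 0, 0], -1]]'

```text
time_s: 26.25
tcp_pos: [0.643, 0.2145, 0.206]
tool_rot: [[-0.049, 0.999, -0.003], [0.999, 0.049, -0.001], [-0.0, -0.003, -1.0]]
wrist_force: [0.4, -0.5, -4.1]
width: 0.0257
```

```bash
python3 -c "
from pl import *
plan(jig(0,.392),J[2],.029)"
```

```text
t 26.25 tcp [0.643  0.2145 0.206 ] tips 0.128 yaw 0.0488 q6 10.6 F [ 0.4 -0.5 -4.1] w 0.0257 
  rz 0.0065  shift x 179.5 y -194.3 z 99.0
```

Call:
servo_tool --increments '[[[0, 0, 0.003], [26, -28, 0], -1], [[0, 0, 0.003], [26, -28, 0], -1], [[0, 0, 0], [26, -28, 0], -1], [[0, 0, 0], [26, -28, 0], -1], [[0, 0, 0], [26, -28, 0], -1], [[0, 0, 0], [26, -28, 0], -1], [[0, 0, 0], [24, -26, 0], -1], [[0, 0, 0], [0, 0, 0], -1], [[0, 0, 0], [0, 0, 0], -1], [[0, 0, 0], [0, 0, 0], -1]]'

```text
time_s: 27.25
tcp_pos: [0.4432, 0.3866, 0.2072]
tool_rot: [[-0.037, 0.999, -0.001], [0.999, 0.037, -0.001], [-0.001, -0.001, -1.0]]
wrist_force: [0.4, 0.6, -3.0]
width: 0.0257
```

Call:
servo_tool --increments '[[[0, 0, 0], [0, 0, 30], -1], [[0, 0, 0], [0, 0, 30], -1], [[0, 0, 0], [0, 0, 20], -1], [[0, 0, 0], [0, 0, 10], -1], [[0, 0, 0], [0, 0, 7], -1], [[0, 0, 0], [0, 0, 0], -1], [[0, 0, 0], [0, 0, 0], -1]]'

```text
time_s: 27.95
tcp_pos: [0.4435, 0.3872, 0.1117]
tool_rot: [[-0.037, 0.999, 0.001], [0.999, 0.037, 0.001], [0.001, 0.001, -1.0]]
wrist_force: [0.4, -0.9, -2.8]
width: 0.0253
```

```bash
python3 - <<'E'
from fit import *
from pl import *
plan(jig(0,.392),J[2],.029)
p=ctrl.state()['tcp_pos']; y=J[2]-np.pi/2; z=p[2]-.078-.0059
R=T(p[0],p[1],y,[(.035,0,.013),(.268,0,.013)],z)
L=[(R,(255,0,0)),(T(p[0],p[1],y,box(-.035,.035,-.013,.013,0,.026),z),(255,0,0)),(T(*J,[(-.011,.104,.025),(.011,.104,.025),(.011,.104,.047),(-.011,.104,.047),(-.011,.104,.025)]),(0,255,0))]
s=crop('side','s6',170,310,240,350,5,L); a=cv2.imread('pics/s6.png')
t=crop('top','t6',170,270,200,300,5,L); b=cv2.imread('pics/t6.png')
np.save('t6.npy',t);np.save('s6.npy',s)
m=np.zeros((700,1050,3),np.uint8);m[:700,:550]=a;m[:500,550:]=b;cv2.imwrite('pics/c6.png',cv2.resize(m,None,fx=.76,fy=.76))
E
```

```text
t 27.95 tcp [0.4435 0.3872 0.1117] tips 0.0337 yaw 0.037 q6 33.2 F [ 0.4 -0.9 -2.8] w 0.0253 
  rz -0.0053  shift x -1.5 y -2.3 z 4.7
```

View pics/c6.png

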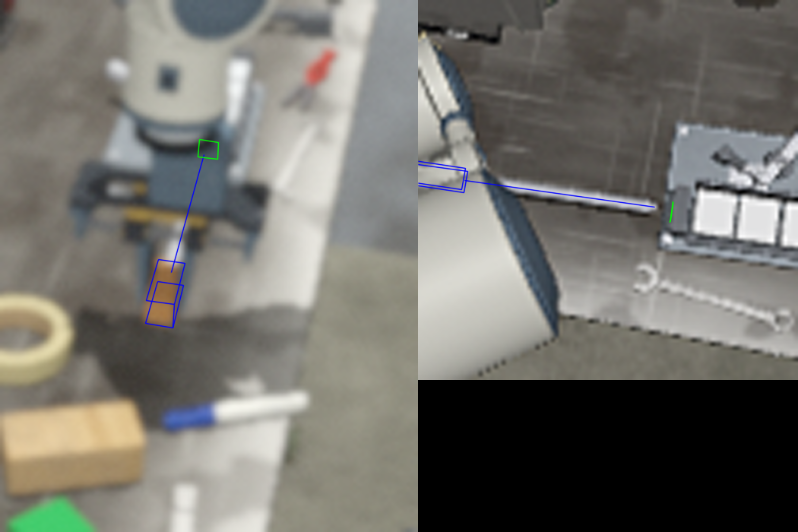

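```bash
python3 - <<'E'
from fit import *
from pl import *
t=np.load('t6.npy'); p=ctrl.state()['tcp_pos']; z=.0408
for a,b in ((.08,.25),(.08,.16),(.16,.25)):
  r=fit({'top':t},[((a,.007,z),(b,.007,z)),((a,-.007,z),(b,-.007,z))],(p[0],p[1],.037-np.pi/2),(.012,.002,.06)); x=r[0]
  tip=T(*x,[(.268,0,0)])[0]; print(r[0].round(4),round(r[1]),"tip",tip.round(4),"yaw+pi/2",x[2]+np.pi/2)
print("jig entry",jig(0,.104).round(4), "line x at tip y", jig(0,.124).round(4))
for y in (0,.053,-.051):
  c=jig(0,y); print(y,c[:2].round(4),fit({'top':t},rect(-.025,.025,-.023,.023,.06),(c[0],c[1],J[2]),(.01,.01,.05))[0].round(4))
E
```

```text
[ 0.4469  0.3854 -1.5417] -139 tip [0.4547 0.1175 0.    ] yaw+pi/2 0.02911120464475081
[ 0.4478  0.3854 -1.5492] -134 tip [0.4536 0.1174 0.    ] yaw+pi/2 0.02162037027789121
[ 0.45    0.3854 -1.5561] -144 tip [0.454  0.1174 0.    ] yaw+pi/2 0.01473835375553767
jig entry [0.4534 0.0979 0.    ] line x at tip y [0.4526 0.1179 0.    ]
0 [ 0.4578 -0.006 ] [ 0.4601 -0.0055  0.0769]
0.053 [0.4556 0.047 ] [0.4576 0.0476 0.0344]
-0.051 [ 0.46  -0.057] [ 0.4621 -0.0595  0.0415]
```

Call:
servo_tool --increments '[[[0, 0, -0.005], [0, -2, 2.5], -1], [[0, 0, 0], [0, 0, 2], -1], [[0, 0, 0], [0, 0, 0], -1], [[0, 0, 0], [0, 0, 0], -1]]'

```text
time_s: 28.45
tcp_pos: [0.4409, 0.387, 0.1065]
tool_rot: [[-0.042, 0.999, -0.0], [0.999, 0.042, -0.0], [-0.0, -0.0, -1.0]]
wrist_force: [0.7, -0.4, -3.7]
width: 0.0259
```

```bash
python3 -c "
from pl import *
plan(jig(0,.139),J[2],.029)"
```

```text
t 28.45 tcp [0.4409 0.387  0.1065] tips 0.0285 yaw 0.0422 q6 33.0 F [ 0.7 -0.4 -3.7] w 0.0259 
  rz -0.0001  shift x -254.4 y 0.2 z -0.5
```

Call:
servo_tool --increments '[[[0, 0, 0], [-6, 0, 0], -1], [[0, 0, 0], [-6, 0, 0], -1], [[0, 0, 0], [-6, 0, 0], -1], [[0, 0, 0], [-6, 0, 0], -1], [[0, 0, 0], [-6, 0, 0], -1], [[0, 0, 0], [-6, 0, 0], -1], [[0, 0, 0], [0, 0, 0], -1]]'

```text
time_s: 29.15
tcp_pos: [0.4425, 0.3502, 0.1065]
tool_rot: [[-0.042, 0.999, -0.0], [0.999, 0.042, -0.0], [-0.0, -0.0, -1.0]]
wrist_force: [0.1, -0.1, -3.3]
width: 0.0257
```

```bash
python3 -c "
from pl import *
plan(jig(0,.139),J[2],.029)"
```

```text
t 29.15 tcp [0.4425 0.3502 0.1065] tips 0.0285 yaw 0.0416 q6 29.9 F [ 0.1 -0.1 -3.3] w 0.0257 
  rz -0.0007  shift x -217.5 y 0.3 z -0.5
```

Call:
servo_tool --increments '[[[0, 0, -0.0005], [-8, 0, 0], -1], [[0, 0, 0], [-8, 0, 0], -1], [[0, 0, 0], [-8, 0, 0], -1], [[0, 0, 0], [-8, 0, 0], -1], [[0, 0, 0], [-8, 0, 0], -1], [[0, 0, 0], [-8, 0, 0], -1], [[0, 0, 0], [-8, 0, 0], -1], [[0, 0, 0], [0, 0, 0], -1]]'

```text
time_s: 29.95
tcp_pos: [0.4448, 0.2941, 0.1065]
tool_rot: [[-0.042, 0.999, -0.0], [0.999, 0.042, -0.0], [-0.0, -0.0, -1.0]]
wrist_force: [0.4, 0.4, -3.7]
width: 0.026
```

Call:
servo_tool --increments '[[[0, 0, 0], [-8, 0, 0], -1], [[0, 0, 0], [-8, 0, 0], -1], [[0, 0, 0], [-8, 0, 0], -1], [[0, 0, 0], [-8, 0, 0], -1], [[0, 0, 0], [-8, 0, 0], -1], [[0, 0, 0], [-8, 0, 0], -1], [[0, 0, 0], [-8, 0, 0], -1], [[0, 0, 0], [0, 0, 0], -1]]'

```text
time_s: 30.75
tcp_pos: [0.4472, 0.2382, 0.1065]
tool_rot: [[-0.042, 0.999, -0.0], [0.999, 0.042, -0.0], [-0.0, -0.0, -1.0]]
wrist_force: [-1.0, 0.2, -3.7]
width: 0.0256
```

```bash
python3 -c "
from pl import *
plan(jig(0,.139),J[2],.029)"
```

```text
t 30.75 tcp [0.4472 0.2382 0.1065] tips 0.0285 yaw 0.0419 q6 18.9 F [-1.   0.2 -3.7] w 0.0256 
  rz -0.0004  shift x -105.4 y 0.2 z -0.5
```

Insertion is going freely; continuing.

Call:
servo_tool --increments '[[[0, 0, 0], [-8, 0, 0], -1], [[0, 0, 0], [-8, 0, 0], -1], [[0, 0, 0], [-8, 0, 0], -1], [[0, 0, 0], [-8, 0, 0], -1], [[0, 0, 0], [-8, 0, 0], -1], [[0, 0, 0], [-8, 0, 0], -1], [[0, 0, 0], [-6, 0, 0], -1], [[0, 0, 0], [0, 0, 0], -1]]'

```text
time_s: 31.55
tcp_pos: [0.4496, 0.1844, 0.1065]
tool_rot: [[-0.042, 0.999, -0.0], [0.999, 0.042, -0.0], [-0.0, -0.0, -1.0]]
wrist_force: [0.0, 0.6, -4.0]
width: 0.0258
```

Call:
servo_tool --increments '[[[0, 0, 0], [-8, 0, 0], -1], [[0, 0, 0], [-8, 0, 0], -1], [[0, 0, 0], [-8, 0, 0], -1], [[0, 0, 0], [-8, 0, 0], -1], [[0, 0, 0], [-6, 0, 0], -1], [[0, 0, 0], [-4, 0, 0], -1], [[0, 0, 0], [-3, 0, 0], -1], [[0, 0, 0], [0, 0, 0], -1]]'

```text
time_s: 32.35
tcp_pos: [0.4515, 0.14, 0.1065]
tool_rot: [[-0.042, 0.999, -0.0], [0.999, 0.042, -0.0], [-0.0, -0.0, -1.0]]
wrist_force: [0.3, 1.0, -3.2]
width: 0.0258
```

Call:
servo_tool --increments '[[[0, 0, 0], [-1.5, 0, 0], -1], [[0, 0, 0], [-1.5, 0, 0], -1], [[0, 0, 0], [0, 0, 0], -1]]'

```text
time_s: 32.65
tcp_pos: [0.4516, 0.1372, 0.1065]
tool_rot: [[-0.043, 0.999, -0.0], [0.999, 0.043, -0.0], [-0.0, -0.0, -1.0]]
wrist_force: [0.1, 0.0, -3.5]
width: 0.0258
```

```bash
python3 -c "
from pl import *
plan(jig(0,.139),J[2],.029)"
```

```text
t 32.65 tcp [0.4516 0.1372 0.1065] tips 0.0285 yaw 0.0428 q6 7.2 F [ 0.1  0.  -3.5] w 0.0258 
  rz 0.0005  shift x -4.4 y 0.1 z -0.5
```

Call:
servo_tool --increments '[[[0, 0, 0], [-1.5, 0, 0], -1], [[0, 0, 0], [-1.5, 0, 0], -1], [[0, 0, 0], [0, 0, 0], -1]]'

```text
time_s: 32.95
tcp_pos: [0.4518, 0.135, 0.1066]
tool_rot: [[-0.042, 0.999, 0.0], [0.999, 0.042, 0.001], [0.001, 0.0, -1.0]]
wrist_force: [-1.8, 14.8, -2.6]
width: 0.0257
```

Call:
servo_tool --increments '[[[0, 0, 0], [-1, 0, 0], -1], [[0, 0, 0], [0, 0, 0], -1]]'

```text
time_s: 33.15
tcp_pos: [0.4518, 0.1348, 0.1066]
tool_rot: [[-0.041, 0.999, 0.0], [0.999, 0.041, 0.003], [0.003, 0.001, -1.0]]
wrist_force: [-2.6, 28.1, -2.4]
width: 0.0258
```

Call:
servo_tool --increments '[[[0, 0, 0], [-1, 0, 0], -1], [[0, 0, 0], [0, 0, 0], -1]]'

```text
time_s: 33.35
tcp_pos: [0.4518, 0.1346, 0.1067]
tool_rot: [[-0.041, 0.999, 0.001], [0.999, 0.041, 0.004], [0.004, 0.001, -1.0]]
wrist_force: [-5.1, 39.8, -2.2]
width: 0.0259
```

Call:
servo_tool --increments '[[[0, 0, 0], [-1, 0, 0], -1], [[0, 0, 0], [0, 0, 0], -1]]'

```text
time_s: 33.55
tcp_pos: [0.4518, 0.1343, 0.1067]
tool_rot: [[-0.04, 0.999, 0.001], [0.999, 0.04, 0.005], [0.005, 0.001, -1.0]]
wrist_force: [-6.7, 52.9, -1.5]
width: 0.0258
```

Call:
servo_tool --increments '[[[0, 0, 0], [1.5, 0, 1.5], -1], [[0, 0, 0], [1.3, 0, 1.5], -1], [[0, 0, 0], [0, 0, 0], -1]]'

```text
time_s: 33.85
tcp_pos: [0.452, 0.135, 0.1036]
tool_rot: [[-0.043, 0.999, 0.001], [0.999, 0.043, 0.001], [0.001, 0.001, -1.0]]
wrist_force: [-0.5, 13.8, -2.5]
width: 0.0258
```

Call:
servo_tool --increments '[[[0, 0, 0], [0, 0, 0], -0.1], [[0, 0, 0], [0, 0, 0], -0.1], [[0, 0, 0], [0, 0, 0], -0.1], [[0, 0, 0], [0, 0, 0], -0.1], [[0, 0, 0], [0, 0, -10], -0.1], [[0, 0, 0], [0, 0, -30], -0.1], [[0, 0, 0], [0, 0, -40], 0], [[0, 0, 0], [0, 0, -40], 0]]'

```text
time_s: 34.65
tcp_pos: [0.4513, 0.1339, 0.2254]
tool_rot: [[-0.043, 0.999, -0.001], [0.999, 0.043, -0.0], [-0.0, -0.001, -1.0]]
wrist_force: [0.6, -0.2, 0.2]
width: 0.0457
```

```bash
python3 - <<'E'
from fit import *
from pl import *
plan(jig(0,.139),J[2],.029)
s=crop('side','s7',165,235,265,325,9); t=crop('top','t7',190,260,250,330,8)
np.save('t7.npy',t)
a=cv2.imread('pics/s7.png');b=cv2.imread('pics/t7.png')
m=np.zeros((630,1180,3),np.uint8);m[:630,:540]=a;m[:560,540:]=b;cv2.imwrite('pics/c7.png',cv2.resize(m,None,fx=.67,fy=.67))
E
```

```text
t 34.65 tcp [0.4513 0.1339 0.2254] tips 0.1474 yaw 0.0426 q6 6.8 F [ 0.6 -0.2  0.2] w 0.0457 
  rz 0.0003  shift x -1.1 y 0.6 z 118.4
```

View pics/c7.png

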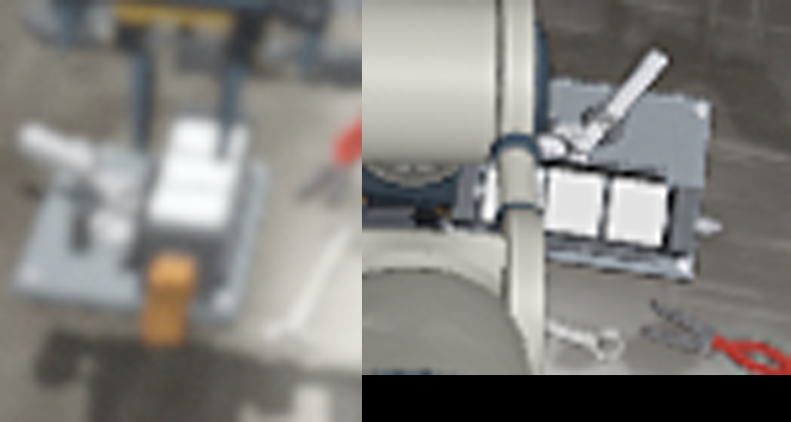

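The orange handle sits against the left cheek, the blocks are in the trough, and the rod tip sticks out past the right cheek at (708,227). Next is the bar.

Call:
servo_tool --increments '[[[0, 0, -0.145], [0, 0, -3], 0], [[0, 0, -0.145], [0, 0, -3], 0], [[0, 0, -0.145], [0, 0, -3], 0], [[0, 0, -0.145], [0, 0, -3], 0], [[0, 0, -0.145], [0, 0, -3], 0], [[0, 0, -0.145], [0, 0, -3], 0], [[0, 0, -0.145], [0, 0, 0], 0], [[0, 0, -0.145], [0, 0, 0], 0], [[0, 0, -0.145], [0, 0, 0], 0], [[0, 0, -0.145], [0, 0, 0], 0]]'

```text
time_s: 35.75
tcp_pos: [0.4515, 0.1339, 0.2418]
tool_rot: [[-0.997, 0.072, -0.0], [0.072, 0.997, -0.0], [0.0, -0.0, -1.0]]
wrist_force: [0.4, -0.1, 0.4]
width: 0.0458
```

Call:
servo_tool --increments '[[[0, 0, -0.128], [0, 0, 0], 0], [[0, 0, 0], [0, 0, 0], 0]]'

```text
time_s: 35.95
tcp_pos: [0.4515, 0.134, 0.2418]
tool_rot: [[-0.999, -0.052, -0.0], [-0.052, 0.999, -0.0], [0.0, -0.0, -1.0]]
wrist_force: [0.2, 0.8, -0.4]
width: 0.0455
```

```bash
python3 - <<'E'
from fit import *
from pl import *
plan((.479,-.301),3.192-np.pi/2,.15,mod=False)
t=ctrl.camera('top');np.save('t8.npy',t);s=ctrl.camera('side')
bs=rect(-.085,-.015,-.018,.018,.022)+[((.035,.0135,.029),(.085,.0135,.029)),((.035,-.0135,.029),(.085,-.0135,.029)),((.085,-.0135,.029),(.085,.0135,.029))]+rect(-.085,-.015,-.006,.006,.096)
for im in (t,np.load('t.npy')): print(fit({'top':im},bs,(.441,-.303,3.192),(.015,.015,.1)))
hs=[((-.085,0,.056),(-.015,0,.056)),((-.085,0,.096),(-.015,0,.096)),((-.085,0,.03),(-.085,0,.09)),((-.015,0,.03),(-.015,0,.09))]
print('side',fit({'side':s},hs,(.441,-.303,3.192),(.015,.015,.02)))
pv=jig(.078,-.02); sg=[((.02,.008,.046),(.075,.008,.046)),((.02,-.008,.046),(.075,-.008,.046)),((.075,-.008,.046),(.075,.008,.046))]
for im in (np.load('t7.npy'),t): print('lever',fit({'top':im},sg,(pv[0]+.002,pv[1],-.5),(.005,.005,.3)),pv)
E
```

```text
t 35.95 tcp [0.4515 0.134  0.2418] tips 0.1638 yaw 1.6231 q6 -83.7 F [ 0.2  0.8 -0.4] w 0.0455 
  rz 0.0019  shift x -5.5 y -435.8 z 13.8
(array([ 0.43937902, -0.30343353,  3.18990116]), np.float64(-54.67368156799846))
(array([ 0.43940664, -0.30354397,  3.19130475]), np.float64(-55.95226735244083))
side (array([ 0.44257692, -0.318     ,  3.17200059]), np.float64(-25.588943005748263))
lever (array([ 0.53815049, -0.0230748 , -0.51631276]), np.float64(-151.39325339057805)) [ 0.53657598 -0.02268369  0.        ]
lever (array([ 0.53813871, -0.02309567, -0.51600489]), np.float64(-151.22806576901687)) [ 0.53657598 -0.02268369  0.        ]
```

Call:
servo_tool --increments '[[[0, 0, 0], [0, -48, 0], 0], [[0, 0, 0], [0, -48, 0], 0], [[0, 0, 0], [0, -48, 0], 0], [[0, 0, 0], [-1, -48, 0], 0], [[0, 0, 0], [-1, -48, 0], 0], [[0, 0, 0], [-1, -48, 0], 0], [[0, 0, 0], [-1, -48, 0], 0], [[0, 0, 0], [-1, -48, 0], 0], [[0, 0, 0], [-1, -48, 0], 0], [[0, 0, 0], [0, 0, 0], 0]]'

```text
time_s: 37.05
tcp_pos: [0.4796, -0.3025, 0.2416]
tool_rot: [[-0.999, -0.042, 0.001], [-0.042, 0.999, -0.002], [-0.001, -0.002, -1.0]]
wrist_force: [0.3, 0.2, -0.6]
width: 0.0458
```

Call:
servo_tool --increments '[[[0, 0, 0], [0, 0, 0], 0], [[0, 0, 0], [0, 0, 0], 0]]'

```text
time_s: 37.25
tcp_pos: [0.479, -0.2963, 0.2414]
tool_rot: [[-0.999, -0.048, -0.001], [-0.048, 0.999, 0.001], [0.001, 0.001, -1.0]]
wrist_force: [-0.1, -0.8, 0.3]
width: 0.0455
```

```bash
python3 - <<'E'
from fit import *
from pl import *
plan((.479,-.301),3.192-np.pi/2,.064,mod=False)
E
```

```text
t 37.25 tcp [ 0.479  -0.2963  0.2414] tips 0.1634 yaw 1.6191 q6 -130.6 F [-0.1 -0.8  0.3] w 0.0455 
  rz -0.0021  shift x 0.3 y -4.7 z 99.4
```

Call:
servo_tool --increments '[[[0, 0, -0.002], [0, -4.5, 25], 0], [[0, 0, 0], [0, 0, 35], 0], [[0, 0, 0], [0, 0, 25], 0], [[0, 0, 0], [0, 0, 14], 0], [[0, 0, 0], [0, 0, 0], 0], [[0, 0, 0], [0, 0, 0], -1], [[0, 0, 0], [0, 0, 0], -1], [[0, 0, 0], [0, 0, 0], -1], [[0, 0, 0], [0, 0, 0], -1], [[0, 0, 0], [0, 0, 0], -1]]' --newtons 25

```text
time_s: 38.25
tcp_pos: [0.4798, -0.3019, 0.1431]
tool_rot: [[-0.999, -0.052, 0.001], [-0.052, 0.999, -0.001], [-0.001, -0.001, -1.0]]
wrist_force: [-2.1, -1.7, 5.8]
width: 0.0119
```

Call:
servo_tool --increments '[[[0, 0, 0], [0, 0, 0], -1], [[0, 0, 0], [0, 0, 0], -1]]' --newtons 60

```text
time_s: 38.45
tcp_pos: [0.4798, -0.3019, 0.1431]
tool_rot: [[-0.999, -0.052, 0.001], [-0.052, 0.999, -0.001], [-0.001, -0.001, -1.0]]
wrist_force: [-1.4, -0.2, 7.7]
width: 0.0116
```

```bash
python3 - <<'E'
from fit import *
from pl import *
plan((.479,-.301),3.192-np.pi/2,.064,mod=False)
E
```

```text
t 38.45 tcp [ 0.4798 -0.3019  0.1431] tips 0.0651 yaw 1.6225 q6 -131.2 F [-1.4 -0.2  7.7] w 0.0116 
  rz 0.0013  shift x 0.8 y 0.9 z 1.1
```

Call:
servo_tool --increments '[[[0, 0, 0], [0, 0, -15], -1], [[0, 0, 0], [0, 0, -25], -1], [[0, 0, 0], [0, 0, -25], -1], [[0, 0, 0], [0, 0, -25], -1], [[0, 0, 0], [0, 25, 0], -1], [[0, 0, 0], [0, 35, 0], -1], [[0, 0, 0], [0, 35, 0], -1], [[0, 0, 0], [0, 35, 0], -1], [[0, 0, 0], [0, 20, 0], -1], [[0, 0, 0], [0, 0, 0], -1]]'

```text
time_s: 39.45
tcp_pos: [0.4708, -0.1493, 0.2324]
tool_rot: [[-0.999, -0.054, -0.002], [-0.054, 0.999, 0.001], [0.001, 0.001, -1.0]]
wrist_force: [0.9, -0.3, -3.2]
width: 0.0116
```

Call:
servo_tool --increments '[[[0, 0, 0.114], [0, 0, 0], -1], [[0, 0, 0.114], [0, 0, 0], -1], [[0, 0, 0.114], [0, 0, 0], -1], [[0, 0, 0.114], [0, 0, 0], -1], [[0, 0, 0.112], [0, 0, 0], -1], [[0, 0, 0], [0, 0, 0], -1]]'

```text
time_s: 40.05
tcp_pos: [0.4716, -0.1523, 0.2324]
tool_rot: [[-0.868, 0.496, -0.0], [0.496, 0.868, 0.0], [0.0, -0.0, -1.0]]
wrist_force: [0.5, 0.7, -3.2]
width: 0.0117
```

```bash
python3 - <<'E'
from pl import *
plan((.6627,-.0946),1.0548,.155,mod=False)
E
```

```text
t 40.05 tcp [ 0.4716 -0.1523  0.2324] tips 0.1544 yaw 1.0521 q6 -85.1 F [ 0.5  0.7 -3.2] w 0.0117 
  rz -0.0027  shift x -137.7 y 144.5 z -0.6
```

Call:
servo_tool --increments '[[[0, 0, -0.0027], [-28, 21, 0], -1], [[0, 0, 0], [-28, 21, 0], -1], [[0, 0, 0], [-28, 21, 0], -1], [[0, 0, 0], [-28, 21, 0], -1], [[0, 0, 0], [-26, 20, 0], -1], [[0, 0, 0], [0, 0, 0], -1], [[0, 0, 0], [0, 0, 0], -1], [[0, 0, 0], [0, 0, 0], -1]]'

```text
time_s: 40.85
tcp_pos: [0.6422, -0.1294, 0.2322]
tool_rot: [[-0.872, 0.49, -0.001], [0.49, 0.872, 0.0], [0.001, -0.0, -1.0]]
wrist_force: [-0.3, -0.8, -3.9]
width: 0.0119
```

```bash
python3 - <<'E'
from fit import *
from pl import *
plan((.6627,-.0946),1.0548,.155,mod=False)
st=ctrl.state();p=st['tcp_pos'];yaw=np.arctan2(st['tool_rot'][1,1],st['tool_rot'][0,1])+np.pi/2
bz=p[2]-.078-.0651
o=T(p[0],p[1],yaw,[(.0422,0,0)])[0]; print('bar',o.round(4),yaw,bz)
Lp=(.5381,-.0231,-.516)
L=[(T(o[0],o[1],yaw,box(.035,.085,-.0135,.0135,0,.029),bz),(255,255,0)),(T(o[0],o[1],yaw,box(-.085,-.015,-.018,.018,0,.022),bz),(0,255,255)),
(T(*Lp,box(0,.075,-.008,.008,.03,.046)),(0,0,255))]
t=crop('top','t9',165,255,260,360,7,L); np.save('t9.npy',t)
sg=[((.035,.0135,.029+bz),(.085,.0135,.029+bz)),((.035,-.0135,.029+bz),(.085,-.0135,.029+bz)),((.085,-.0135,.029+bz),(.085,.0135,.029+bz))]
r=fit({'top':t},sg,(o[0],o[1],yaw),(.01,.01,.08));print(r)
E
```

```text
t 40.85 tcp [ 0.6422 -0.1294  0.2322] tips 0.1542 yaw 1.0588 q6 -77.3 F [-0.3 -0.8 -3.9] w 0.0119 
  rz 0.0040  shift x -0.7 y 40.3 z -0.8
bar [ 0.6054 -0.1087  0.    ] 2.6296424019752607 0.08906683011165116
(array([ 0.61543529, -0.10819415,  2.5496424 ]), np.float64(-36.46005981062287))
```

View pics/t9.png

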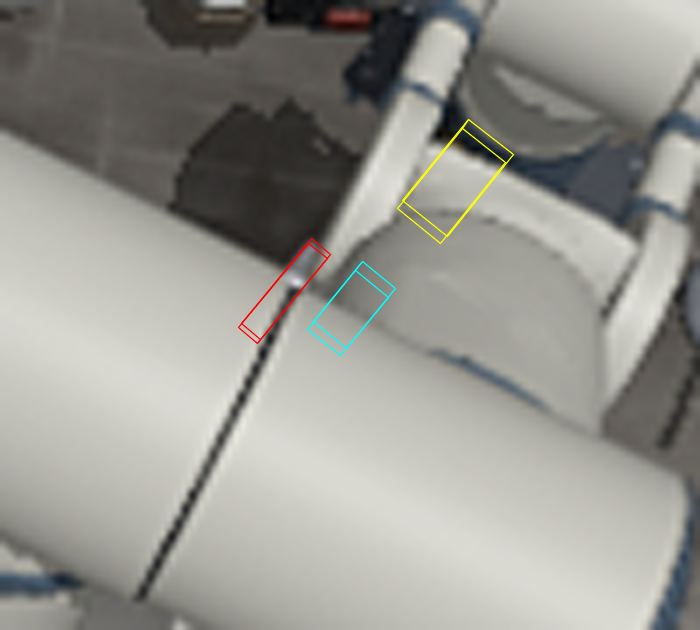

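The arm hides the bar and lever from the top camera. The calibration agrees with the contact checks so far (the fence and the rod shoulder), so I'll go in by feel.

Call:
servo_tool --increments '[[[0, 0, 0.004], [0, 20, 0], -1], [[0, 0, 0], [0, 20, 0], -1], [[0, 0, 0], [0, 0, 0], -1], [[0, 0, 0], [0, 0, 0], -1], [[0, 0, 0], [0, 0, 0], -1]]'

```text
time_s: 41.4
tcp_pos: [0.6625, -0.0943, 0.2325]
tool_rot: [[-0.869, 0.494, -0.0], [0.494, 0.869, -0.0], [0.0, -0.0, -1.0]]
wrist_force: [-0.4, -0.6, -3.1]
width: 0.0118
```

```bash
python3 - <<'E'
from pl import *
plan((.6627,-.0946),1.0548,.113,mod=False)
t=ctrl.camera('side')
crop('side','s9',150,230,250,330,9,[],t)
E
```

```text
t 41.4 tcp [ 0.6625 -0.0943  0.2325] tips 0.1545 yaw 1.0538 q6 -73.6 F [-0.4 -0.6 -3.1] w 0.0118 
  rz -0.0010  shift x -0.3 y -0.1 z 41.5
```

View pics/s9.png

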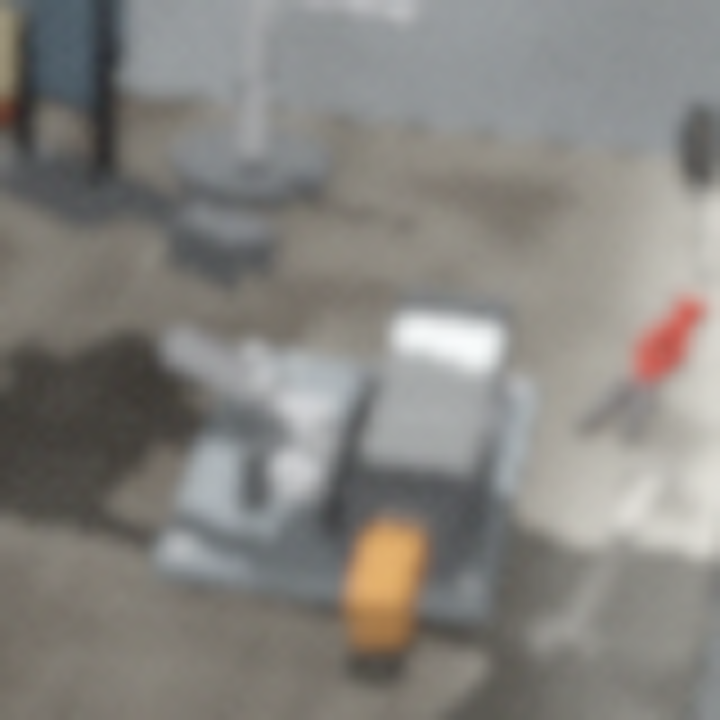

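The side view shows the channel end at (225,240) hovering behind and above the lever at (205,360). The handle is against the cheek at (385,580). I'll descend.

Call:
servo_tool --increments '[[[0, 0, 0], [0, 0, 15], -1], [[0, 0, 0], [0, 0, 15], -1], [[0, 0, 0], [0, 0, 11], -1], [[0, 0, 0], [0, 0, 3], -1], [[0, 0, 0], [0, 0, 3], -1], [[0, 0, 0], [0, 0, 0], -1]]'

```text
time_s: 42.05
tcp_pos: [0.6628, -0.0944, 0.1856]
tool_rot: [[-0.869, 0.495, 0.0], [0.495, 0.869, -0.0], [-0.0, 0.0, -1.0]]
wrist_force: [-0.4, -0.1, -4.1]
width: 0.0122
```

Call:
servo_tool --increments '[[[0, 0, 0], [0, 0, 3], -1], [[0, 0, 0], [0, 0, 3], -1], [[0, 0, 0], [0, 0, 3], -1], [[0, 0, 0], [0, 0, 0], -1]]'

```text
time_s: 42.45
tcp_pos: [0.6627, -0.0942, 0.1762]
tool_rot: [[-0.869, 0.495, -0.0], [0.495, 0.869, 0.0], [0.0, -0.0, -1.0]]
wrist_force: [-0.4, 0.2, -3.7]
width: 0.0117
```

```bash
python3 - <<'E'
from pl import *
plan((.6627,-.0946),1.0548,.088,mod=False); print(ctrl.state()['ft_torque'].round(2))
E
```

```text
t 42.45 tcp [ 0.6627 -0.0942  0.1762] tips 0.0982 yaw 1.0534 q6 -73.6 F [-0.4  0.2 -3.7] w 0.0117 
  rz -0.0014  shift x -0.2 y -0.3 z 10.2
[-0.02  0.   -0.06]
```

Call:
servo_tool --increments '[[[0, 0, 0], [0, 0, 3], -1], [[0, 0, 0], [0, 0, 3], -1], [[0, 0, 0], [0, 0, 3], -1], [[0, 0, 0], [0, 0, 0], -1]]'

```text
time_s: 42.85
tcp_pos: [0.6659, -0.0959, 0.1702]
tool_rot: [[-0.869, 0.495, 0.008], [0.495, 0.869, -0.003], [-0.009, 0.001, -1.0]]
wrist_force: [8.1, -7.6, 13.8]
width: 0.0116
```

Call:
servo_tool --increments '[[[0, 0, 0], [0, 0, 1], -1], [[0, 0, 0], [0, 0, 1], -1], [[0, 0, 0], [0, 0, 0], -1]]'

```text
time_s: 43.15
tcp_pos: [0.6664, -0.0961, 0.1689]
tool_rot: [[-0.869, 0.495, 0.01], [0.495, 0.869, -0.004], [-0.01, 0.002, -1.0]]
wrist_force: [10.4, -9.5, 18.8]
width: 0.0118
```

```bash
python3 - <<'E'
from pl import *
plan((.6627,-.0946),1.0548,.087,mod=False); print(ctrl.state()['ft_torque'].round(2))
# closing arc: tool at radius r from pivot
pv=np.array([.5364,-.0229]); p=ctrl.state()['tcp_pos'][:2]-pv; print('r',np.hypot(*p),'ang',np.arctan2(p[1],p[0]))
E
```

```text
t 43.15 tcp [ 0.6664 -0.0961  0.1689] tips 0.0909 yaw 1.0534 q6 -73.6 F [10.4 -9.5 18.8] w 0.0118 
  rz -0.0014  shift x 4.0 y -0.5 z 3.9
[-1.5  -1.07  0.25]
r 0.14921470973235593 ang -0.5127275915967567
```

Call:
servo_tool --increments '[[[0, 0, 0], [0, 0, -5], -1], [[0, 0, 0], [-4, 0, 0], -1], [[0, 0, 0], [0, 0, 0], -1]]'

```text
time_s: 43.45
tcp_pos: [0.6664, -0.0964, 0.1702]
tool_rot: [[-0.869, 0.495, -0.0], [0.495, 0.869, 0.0], [0.0, -0.0, -1.0]]
wrist_force: [0.8, -0.0, -3.4]
width: 0.0116
```

```bash
python3 - <<'E'
from pl import *
pv=np.array([.5364,-.0229]); plan(pv+.149*np.array([np.cos(-.516),np.sin(-.516)]),1.0548,.087,mod=False)
s=ctrl.state();print(s['ft_torque'].round(2),s['tool_rot'].round(3)); p=s['tcp_pos'][:2]-pv; print('r',np.hypot(*p),'ang',np.arctan2(p[1],p[0]))
E
```

```text
t 43.45 tcp [ 0.6664 -0.0964  0.1702] tips 0.0922 yaw 1.0533 q6 -73.7 F [ 0.8 -0.  -3.4] w 0.0116 
  rz -0.0015  shift x 0.3 y -0.2 z 5.2
[ 0.02 -0.   -0.03] [[-0.869  0.495 -0.   ]
 [ 0.495  0.869  0.   ]
 [ 0.    -0.    -1.   ]]
r 0.1493096727509966 ang -0.5144914693618574
```

Call:
servo_tool --increments '[[[0, 0, 0], [0, 0, 1.5], -1], [[0, 0, 0], [0, 0, 1.5], -1], [[0, 0, 0], [0, 0, 0], -1]]'

```text
time_s: 43.75
tcp_pos: [0.6666, -0.0964, 0.1679]
tool_rot: [[-0.869, 0.495, 0.001], [0.495, 0.869, -0.0], [-0.001, 0.0, -1.0]]
wrist_force: [0.3, -1.0, 7.6]
width: 0.0116
```

Call:
servo_tool --increments '[[[0, 0, 0], [0, 0, 1], -1], [[0, 0, 0], [0, 0, 1], -1], [[0, 0, 0], [0, 0, 0], -1]]'

```text
time_s: 44.05
tcp_pos: [0.6673, -0.0968, 0.1666]
tool_rot: [[-0.869, 0.495, 0.003], [0.495, 0.869, -0.001], [-0.003, 0.0, -1.0]]
wrist_force: [2.4, -4.1, 10.7]
width: 0.0119
```

```bash
python3 - <<'E'
from pl import *
pv=np.array([.5364,-.0229]); plan(pv+.149*np.array([np.cos(-.516),np.sin(-.516)]),1.0548,.087,mod=False)
s=ctrl.state();print(s['ft_torque'].round(2),s['tool_rot'].round(3)); p=s['tcp_pos'][:2]-pv; print('r',np.hypot(*p),'ang',np.arctan2(p[1],p[0]))
E
```

```text
t 44.05 tcp [ 0.6673 -0.0968  0.1666] tips 0.0886 yaw 1.0535 q6 -73.7 F [ 2.4 -4.1 10.7] w 0.0119 
  rz -0.0013  shift x 1.3 y -0.3 z 1.6
[-0.26  0.36  0.17] [[-0.869  0.495  0.003]
 [ 0.495  0.869 -0.001]
 [-0.003  0.    -1.   ]]
r 0.15026884587782838 ang -0.513870845584501
```

Call:
servo_tool --increments '[[[0, 0, 0], [-3, 0, -1.5], -1], [[0, 0, 0], [0, 0, 0], -1], [[0, 0, 0], [0, 0, 1.5], -1], [[0, 0, 0], [0, 0, 0], -1]]'

```text
time_s: 44.45
tcp_pos: [0.6693, -0.0979, 0.1659]
tool_rot: [[-0.869, 0.495, 0.001], [0.495, 0.869, -0.0], [-0.001, 0.0, -1.0]]
wrist_force: [1.2, -3.2, 7.6]
width: 0.0117
```

Call:
servo_tool --increments '[[[0, 0, 0], [0, 0, 1], -1], [[0, 0, 0], [0, 0, 1], -1], [[0, 0, 0], [0, 0, 0], -1]]'

```text
time_s: 44.75
tcp_pos: [0.6699, -0.0983, 0.1646]
tool_rot: [[-0.869, 0.495, 0.003], [0.495, 0.869, -0.001], [-0.003, 0.0, -1.0]]
wrist_force: [3.3, -4.2, 11.4]
width: 0.0119
```

```bash
cat > q.py <<'E'
from pl import *
pv=np.array([.5364,-.0229])
s=ctrl.state();print(s['time_s'],'tcp',s['tcp_pos'].round(4),'tips',(s['tcp_pos'][2]-.078).round(4),'F',s['wrist_force'].round(1),'tau',s['ft_torque'].round(2),'z',s['tool_rot'][:,2].round(3)); p=s['tcp_pos'][:2]-pv; print('r',np.hypot(*p).round(4),'ang',np.arctan2(p[1],p[0]).round(4),'bar/lever dir',(np.arctan2(s['tool_rot'][1,1],s['tool_rot'][0,1])-np.pi/2).round(4),'q6',s['q'][5].round(1))
E
python3 q.py
```

```text
44.75 tcp [ 0.6699 -0.0983  0.1646] tips 0.0866 F [ 3.3 -4.2 11.4] tau [-0.34  0.24  0.09] z [ 0.003 -0.001 -1.   ]
r 0.1533 ang -0.5139 bar/lever dir -0.5173 q6 -73.7
```

```bash
python3 - <<'E'
from fit import *
from pl import *
st=ctrl.state();p=st['tcp_pos'];yaw=np.arctan2(st['tool_rot'][1,1],st['tool_rot'][0,1])+np.pi/2
bz=p[2]-.078-.0651; o=T(p[0],p[1],yaw,[(.0422,0,0)])[0]
L=[(T(o[0],o[1],yaw,box(.035,.085,-.0135,.0135,0,.029),bz),(255,255,0)),(T(o[0],o[1],yaw,box(-.085,-.015,-.018,.018,0,.022),bz),(0,255,255)),(T(o[0],o[1],yaw,box(-.085,-.015,-.006,.006,.056,.096),bz),(255,0,255)),
(T(.5364,-.0229,-.516,box(0,.075,-.008,.008,.03,.046)),(0,0,255))]
s=ctrl.camera('side');np.save('s10.npy',s);crop('side','a',150,220,235,310,10,[],s);crop('side','b',150,220,235,310,10,L,s)
m=np.hstack([cv2.imread('pics/a.png')[:,:550],cv2.imread('pics/b.png')[:,:550]]);cv2.imwrite('pics/c10.png',cv2.resize(m,None,fx=.72,fy=.72))
E
```

```text
(no output)
```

View pics/c10.png

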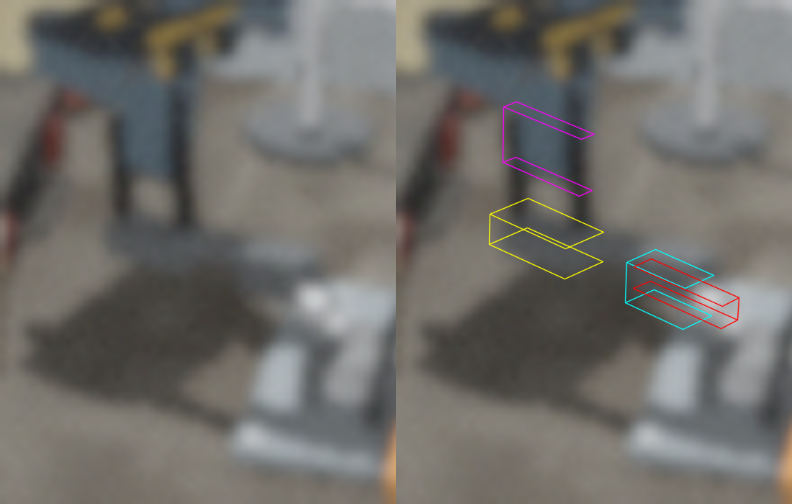

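The bar sits level with its channel over the lever. The channel end is at (320,265) by the hub highlight at (315,298). I'll try sliding it in a little towards the nominal seat, feeling for contact.

Call:
servo_tool --increments '[[[0, 0, 0], [0, 0, -1.5], -1], [[0, 0, 0], [2, 0, 0], -1], [[0, 0, 0], [0, 0, 0], -1]]'

```text
time_s: 45.1
tcp_pos: [0.6673, -0.0968, 0.1652]
tool_rot: [[-0.869, 0.495, 0.001], [0.495, 0.869, -0.0], [-0.001, 0.0, -1.0]]
wrist_force: [3.3, -2.8, 4.4]
width: 0.0116
```

```bash
python3 q.py
```

```text
45.1 tcp [ 0.6673 -0.0968  0.1652] tips 0.0872 F [ 3.3 -2.8  4.4] tau [-0.29 -0.33 -0.03] z [ 0.001 -0.    -1.   ]
r 0.1503 ang -0.5139 bar/lever dir -0.5173 q6 -73.7
```

Call:
servo_tool --increments '[[[0, 0, 0], [2, 0, 0], -1], [[0, 0, 0], [1, 0, 0], -1], [[0, 0, 0], [0, 0, 0], -1]]'

```text
time_s: 45.4
tcp_pos: [0.6652, -0.0955, 0.1656]
tool_rot: [[-0.869, 0.495, 0.002], [0.495, 0.869, -0.001], [-0.002, 0.0, -1.0]]
wrist_force: [5.9, -3.1, 6.1]
width: 0.0119
```

```bash
python3 q.py
```

```text
45.4 tcp [ 0.6652 -0.0955  0.1656] tips 0.0876 F [ 5.9 -3.1  6.1] tau [-0.39 -0.63 -0.  ] z [ 0.002 -0.001 -1.   ]
r 0.1478 ang -0.513 bar/lever dir -0.5174 q6 -73.6
```

Call:
servo_tool --increments '[[[0, 0, 0], [0, 0, -0.5], -1], [[0, 0, 0.05], [0.2, -7.4, 0], -1], [[0, 0, 0.05], [0.2, -7.4, 0], -1], [[0, 0, 0.05], [0.2, -7.4, 0], -1], [[0, 0, 0.05], [0.2, -7.4, 0], -1], [[0, 0, 0.05], [0.2, -7.4, 0], -1], [[0, 0, 0], [0, 0, 0], -1], [[0, 0, 0], [0, 0, 0], -1]]'

```text
time_s: 46.2
tcp_pos: [0.643, -0.1233, 0.1655]
tool_rot: [[-0.719, 0.695, 0.002], [0.695, 0.719, 0.003], [0.001, 0.003, -1.0]]
wrist_force: [8.9, 11.7, 0.6]
width: 0.0119
```

```bash
python3 q.py
```

```text
46.2 tcp [ 0.643  -0.1233  0.1655] tips 0.0875 F [ 8.9 11.7  0.6] tau [ 2.8  -1.94 -1.1 ] z [ 0.002  0.003 -1.   ]
r 0.1465 ang -0.7557 bar/lever dir -0.769 q6 -62.2
```

Call:
servo_tool --increments '[[[0, 0, 0.05], [-0.3, -7.4, 0], -1], [[0, 0, 0.05], [-0.3, -7.4, 0], -1], [[0, 0, 0.05], [-0.3, -7.4, 0], -1], [[0, 0, 0.05], [-0.3, -7.4, 0], -1], [[0, 0, 0.05], [-0.3, -7.4, 0], -1], [[0, 0, 0.05], [-0.3, -7.4, 0], -1], [[0, 0, 0.05], [-0.3, -7.4, 0], -1], [[0, 0, 0], [0, 0, 0], -1]]'

```text
time_s: 47.0
tcp_pos: [0.6024, -0.1562, 0.1652]
tool_rot: [[-0.435, 0.901, 0.0], [0.901, 0.435, 0.003], [0.003, 0.002, -1.0]]
wrist_force: [7.8, 13.0, -1.7]
width: 0.0118
```

```bash
python3 q.py
```

```text
47.0 tcp [ 0.6024 -0.1562  0.1652] tips 0.0872 F [ 7.8 13.  -1.7] tau [ 3.02 -1.61 -0.95] z [ 0.     0.003 -1.   ]
r 0.1488 ang -1.1113 bar/lever dir -1.121 q6 -46.0
```

Call:
servo_tool --increments '[[[0, 0, 0.05], [-0.1, -7.4, 0], -1], [[0, 0, 0.05], [-0.1, -7.4, 0], -1], [[0, 0, 0.05], [-0.1, -7.4, 0], -1], [[0, 0, 0.05], [-0.1, -7.4, 0], -1], [[0, 0, 0.05], [-0.1, -7.4, 0], -1], [[0, 0, 0.05], [-0.1, -7.4, 0], -1], [[0, 0, 0.05], [-0.1, -7.4, 0], -1], [[0, 0, 0], [0, 0, 0], -1]]'

```text
time_s: 47.8
tcp_pos: [0.5528, -0.1734, 0.1651]
tool_rot: [[-0.102, 0.995, -0.001], [0.995, 0.102, 0.001], [0.001, -0.001, -1.0]]
wrist_force: [0.8, 1.6, -1.6]
width: 0.0117
```

```bash
python3 q.py
```

```text
47.8 tcp [ 0.5528 -0.1734  0.1651] tips 0.0871 F [ 0.8  1.6 -1.6] tau [ 0.28 -0.24 -0.07] z [-0.001  0.001 -1.   ]
r 0.1514 ang -1.4624 bar/lever dir -1.4689 q6 -29.2
```

Call:
servo_tool --increments '[[[0, 0, 0.05], [0.4, -7.4, 0], -1], [[0, 0, 0.05], [0.4, -7.4, 0], -1], [[0, 0, 0.05], [0.4, -7.4, 0], -1], [[0, 0, 0.03], [0.4, -4.5, 0], -1], [[0, 0, 0], [0, 0, 0], -1], [[0, 0, 0], [0, 0, 0], -1]]'

```text
time_s: 48.4
tcp_pos: [0.5264, -0.1728, 0.1652]
tool_rot: [[0.075, 0.997, -0.002], [0.997, -0.075, 0.001], [0.001, -0.002, -1.0]]
wrist_force: [-5.9, 1.1, -0.4]
width: 0.0113
```

```bash
python3 q.py
```

```text
48.4 tcp [ 0.5264 -0.1728  0.1652] tips 0.0872 F [-5.9  1.1 -0.4] tau [0.29 1.38 0.47] z [-0.002  0.001 -1.   ]
r 0.1503 ang -1.6375 bar/lever dir -1.6454 q6 -20.1
```

Call:
servo_tool --increments '[[[0, 0, 0.02], [0, -3, 0], -1], [[0, 0, 0], [0, 0, 0], -1]]'

```text
time_s: 48.6
tcp_pos: [0.5239, -0.1728, 0.1654]
tool_rot: [[0.097, 0.995, -0.0], [0.995, -0.097, 0.0], [0.0, -0.0, -1.0]]
wrist_force: [-1.8, 1.6, -2.9]
width: 0.0115
```

```bash
python3 q.py
```

```text
48.6 tcp [ 0.5239 -0.1728  0.1654] tips 0.0874 F [-1.8  1.6 -2.9] tau [0.19 0.61 0.19] z [-0.  0. -1.]
r 0.1505 ang -1.6538 bar/lever dir -1.6679 q6 -18.9
```

Call:
servo_tool --increments '[[[0, 0, 0.015], [0, -2.5, 0], -1], [[0, 0, 0], [0, 0, 0], -1]]'

```text
time_s: 48.8
tcp_pos: [0.5216, -0.1728, 0.1655]
tool_rot: [[0.112, 0.994, 0.001], [0.994, -0.112, -0.0], [-0.0, 0.001, -1.0]]
wrist_force: [-0.3, -0.6, -4.1]
width: 0.0119
```

```bash
python3 q.py
```

```text
48.8 tcp [ 0.5216 -0.1728  0.1655] tips 0.0875 F [-0.3 -0.6 -4.1] tau [-0.16  0.07 -0.03] z [ 0.001 -0.    -1.   ]
r 0.1507 ang -1.6691 bar/lever dir -1.6831 q6 -18.1
```

Call:
servo_tool --increments '[[[0, 0, 0.01], [0, -2, 0], -1], [[0, 0, 0], [0, 0, 0], -1]]'

```text
time_s: 49.0
tcp_pos: [0.5194, -0.1726, 0.1656]
tool_rot: [[0.122, 0.993, 0.0], [0.993, -0.122, -0.0], [-0.0, 0.0, -1.0]]
wrist_force: [-0.8, 0.4, -3.3]
width: 0.0115
```

```bash
python3 q.py
```

```text
49.0 tcp [ 0.5194 -0.1726  0.1656] tips 0.0876 F [-0.8  0.4 -3.3] tau [-0.19  0.06  0.  ] z [ 0. -0. -1.]
r 0.1506 ang -1.6838 bar/lever dir -1.693 q6 -17.6
```

Call:
servo_tool --increments '[[[0, 0, 0], [0, -2, 0], -1], [[0, 0, 0], [0, 0, 0], -1]]'

```text
time_s: 49.2
tcp_pos: [0.5173, -0.1722, 0.1655]
tool_rot: [[0.121, 0.993, -0.0], [0.993, -0.121, 0.0], [0.0, -0.0, -1.0]]
wrist_force: [0.4, 0.2, -3.1]
width: 0.0117
```

Call:
servo_tool --increments '[[[0, 0, 0.01], [0, -2, 0], -1], [[0, 0, 0], [0, 0, 0], -1]]'

```text
time_s: 49.4
tcp_pos: [0.5156, -0.1721, 0.1656]
tool_rot: [[0.132, 0.991, 0.0], [0.991, -0.132, -0.0], [-0.0, 0.0, -1.0]]
wrist_force: [1.4, 1.5, -3.6]
width: 0.0118
```

```bash
python3 q.py
```

```text
49.4 tcp [ 0.5156 -0.1721  0.1656] tips 0.0876 F [ 1.4  1.5 -3.6] tau [-0.16 -0.12 -0.13] z [ 0. -0. -1.]
r 0.1506 ang -1.7095 bar/lever dir -1.7031 q6 -17.2
```

Call:
servo_tool --increments '[[[0, 0, 0.005], [0, -2, 0], -1], [[0, 0, 0], [0, 0, 0], -1]]'

```text
time_s: 49.6
tcp_pos: [0.5144, -0.1719, 0.1658]
tool_rot: [[0.137, 0.991, 0.002], [0.991, -0.137, -0.0], [-0.0, 0.002, -1.0]]
wrist_force: [5.2, 1.0, -5.9]
width: 0.0117
```

```bash
python3 q.py
```

```text
49.6 tcp [ 0.5144 -0.1719  0.1658] tips 0.0878 F [ 5.2  1.  -5.9] tau [-0.07 -1.3  -0.53] z [ 0.002 -0.    -1.   ]
r 0.1506 ang -1.7171 bar/lever dir -1.7084 q6 -17.0
```

The stop is felt at the closed end. I'll centre the bar in the play and lift straight off.

Call:
servo_tool --increments '[[[0, 0, -0.01], [0, 2, 0], -1], [[0, 0, -0.01], [0, 2, 0], -1], [[0, 0, 0], [0, 0.5, 0], -1], [[0, 0, 0], [0, 0, -8], -1], [[0, 0, 0], [0, 0, -10], -1], [[0, 0, 0], [0, 0, -10], -1], [[0, 0, 0], [0, 0, -20], -1], [[0, 0, 0], [0, 0, -20], -1], [[0, 0, 0], [0, 0, 0], -1]]'

```text
time_s: 50.5
tcp_pos: [0.5191, -0.1728, 0.2365]
tool_rot: [[0.116, 0.993, 0.004], [0.993, -0.116, -0.002], [-0.001, 0.005, -1.0]]
wrist_force: [1.2, 0.1, -4.6]
width: 0.0119
```

Call:
servo_tool --increments '[[[0, 0, 0.04], [0, 0, 0], -1], [[0, 0, 0.04], [0, 0, 0], -1], [[0, 0, 0.04], [0, 0, 0], -1], [[0, 0, 0], [0, 0, 0], -1]]'

```text
time_s: 50.9
tcp_pos: [0.5178, -0.1723, 0.2331]
tool_rot: [[0.235, 0.972, -0.001], [0.972, -0.235, 0.0], [0.0, -0.001, -1.0]]
wrist_force: [0.4, -0.1, -4.6]
width: 0.0119
```

```bash
python3 q.py; python3 - <<'E'
from fit import *
from pl import *
plan((.4977,-.3251),-.238,.149,mod=False)
st=ctrl.state();p=st['tcp_pos'];yaw=np.arctan2(st['tool_rot'][1,1],st['tool_rot'][0,1])+np.pi/2
t=ctrl.camera('top');np.save('t11.npy',t);s=ctrl.camera('side');np.save('s11.npy',s)
bz=p[2]-.078-.0651; o=T(p[0],p[1],yaw,[(.0422,0,0)])[0]
# side: D-handle and channel in view?
sg=[((.035,0.0135,.029+bz),(.085,0.0135,.029+bz)),((.035,-.0135,.029+bz),(.085,-.0135,.029+bz)),((.085,-.0135,.029+bz),(.085,.0135,.029+bz))]
print(o.round(4),yaw,[fit({'top':t},sg,(o[0]+.002,o[1],yaw),(.01,.01,.03))])
pv=(.5382,-.0231)
lv=[((.03,.008,.046),(.075,.008,.046)),((.03,-.008,.046),(.075,-.008,.046)),((.075,-.008,.046),(.075,.008,.046))]
print('lever',fit({'top':t},lv,(*pv,-1.67),(.003,.003,.5)))
L=[(T(o[0],o[1],yaw,box(.035,.085,-.0135,.0135,0,.029),bz),(255,255,0)),(T(o[0],o[1],yaw,box(-.085,-.015,-.018,.018,0,.022),bz),(0,255,255)),(T(.6246,-.362,-.238,[(0,0,.12),(-.096,0,.12),(-.096,0,.136)]),(0,0,255)),(T(*pv,-1.67,box(0,.075,-.008,.008,.03,.046)),(0,0,255))]
crop('top','a',170,260,280,380,7,L,t);crop('side','b',140,210,235,325,7,L,s)
m=np.zeros((630,1330,3),np.uint8);m[:,:700]=cv2.imread('pics/a.png');m[:490,700:]=cv2.imread('pics/b.png');cv2.imwrite('pics/c11.png',cv2.resize(m,None,fx=.6,fy=.6))
E
```

```text
50.9 tcp [ 0.5178 -0.1723  0.2331] tips 0.1551 F [ 0.4 -0.1 -4.6] tau [-0.12  0.08  0.01] z [-0.001  0.    -1.   ]
r 0.1505 ang -1.695 bar/lever dir -1.8082 q6 -11.1
t 50.9 tcp [ 0.5178 -0.1723  0.2331] tips 0.1551 yaw -0.2374 q6 -11.1 F [ 0.4 -0.1 -4.6] w 0.0119 
  rz 0.0006  shift x -153.3 y 16.5 z 6.1
[ 0.5277 -0.1312  0.    ] 1.3334079633472884 [(array([ 0.52602142, -0.12511252,  1.32884126]), np.float64(-38.63271809867491))]
lever (array([ 0.54119996, -0.02016173, -1.73765396]), np.float64(-58.53437465976321))
```

View pics/c11.png

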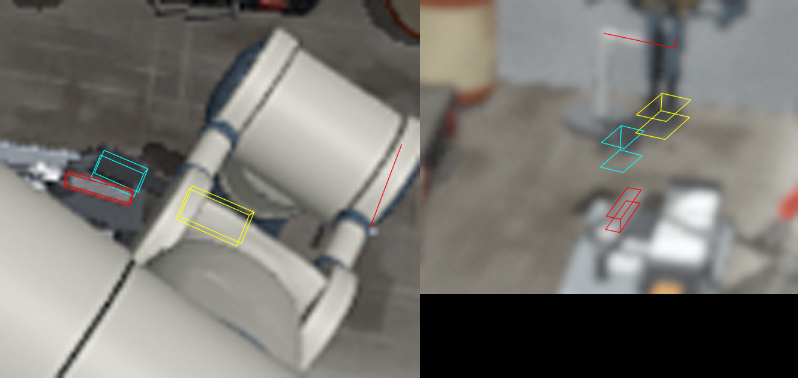

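The top crop shows the lever lying along the closed outline at (100,187). The bar is held level, with its channel at (120,172). I've used all 16 views, so the hook approach goes by numbers and force.

Call:
servo_tool --increments '[[[0, 0, 0], [0, -10, 2], -1], [[0, 0, 0], [-25, 0, 2], -1], [[0, 0, 0], [-35, 0, 0], -1], [[0, 0, 0], [-35, 0, 0], -1], [[0, 0, 0], [-35, 0, 0], -1], [[0, 0, 0], [-27, 0, 0], -1], [[0, 0, 0], [0, 26, 0], -1], [[0, 0, 0], [0, 0, 0], -1], [[0, 0, 0], [0, 0, 0], -1]]'

```text
time_s: 51.9
tcp_pos: [0.4963, -0.3284, 0.2291]
tool_rot: [[0.234, 0.972, -0.001], [0.972, -0.234, 0.001], [0.0, -0.001, -1.0]]
wrist_force: [-0.7, 0.2, -3.5]
width: 0.0116
```

```bash
python3 - <<'E'
from fit import *
from pl import *
plan((.4968,-.3289),-.238,.1505,mod=False)
plan((.5746,-.3478),-.238,.1505,mod=False)
t=ctrl.camera('top');s=ctrl.camera('side')
hs=[((-.09,.005,.12),(-.01,.005,.12)),((-.09,-.005,.12),(-.01,-.005,.12))]
for k in ('t.npy','t7.npy'): print('hook top',fit({'top':np.load(k)},hs+[((-.096,-.005,.136),(-.096,.005,.136))],(.6266,-.3626,-.238),(.008,.008,.1)))
print('hook side',fit({'side':np.load('s.npy')},[((-.09,0,.125),(-.01,0,.125)),((-.09,0,.115),(-.01,0,.115)),((-.008,0,.03),(-.008,0,.11)),((.008,0,.03),(.008,0,.11))],(.6266,-.3626,-.238),(.008,.008,.1)))
E
```

```text
t 51.9 tcp [ 0.4963 -0.3284  0.2291] tips 0.1511 yaw -0.236 q6 -25.7 F [-0.7  0.2 -3.5] w 0.0116 
  rz 0.0020  shift x -0.4 y 0.6 z 0.6
t 51.9 tcp [ 0.4963 -0.3284  0.2291] tips 0.1511 yaw -0.236 q6 -25.7 F [-0.7  0.2 -3.5] w 0.0116 
  rz 0.0020  shift x -0.4 y 80.7 z 0.6
hook top (array([ 0.62390872, -0.36073586, -0.21948884]), np.float64(-75.58823156670864))
hook top (array([ 0.6186    , -0.35968633, -0.23748173]), np.float64(-75.52612759465435))
hook side (array([ 0.62502881, -0.3609739 , -0.17810715]), np.float64(-17.5990748018155))
```

Call:
servo_tool --increments '[[[0, 0, 0.002], [0, 8, 0], -1], [[0, 0, 0], [0, 8, 0], -1], [[0, 0, 0], [0, 7, 0], -1], [[0, 0, 0], [0, 5, 0], -1], [[0, 0, 0], [0, 5, 0], -1], [[0, 0, 0], [0, 5, 0], -1], [[0, 0, 0], [0, 0, 0], -1]]'

```text
time_s: 52.7
tcp_pos: [0.5343, -0.3378, 0.2294]
tool_rot: [[0.236, 0.972, 0.0], [0.972, -0.236, -0.0], [-0.0, 0.0, -1.0]]
wrist_force: [-0.1, 0.1, -3.6]
width: 0.0121
```

Call:
servo_tool --increments '[[[0, 0, 0], [0, 5, 0], -1], [[0, 0, 0], [0, 5, 0], -1], [[0, 0, 0], [0, 5, 0], -1], [[0, 0, 0], [0, 0, 0], -1]]'

```text
time_s: 53.1
tcp_pos: [0.5489, -0.3415, 0.2295]
tool_rot: [[0.236, 0.972, 0.0], [0.972, -0.236, -0.0], [-0.0, 0.0, -1.0]]
wrist_force: [0.0, -0.3, -4.6]
width: 0.0117
```

Call:
servo_tool --increments '[[[0, 0, 0], [0, 7, 0], -1], [[0, 0, 0], [0, 7, 0], -1], [[0, 0, 0], [0, 7, 0], -1], [[0, 0, 0], [0, 6, 0], -1], [[0, 0, 0], [0, 0, 0], -1]]'

```text
time_s: 53.6
tcp_pos: [0.5754, -0.3478, 0.2294]
tool_rot: [[0.236, 0.972, 0.0], [0.972, -0.236, -0.0], [-0.0, 0.0, -1.0]]
wrist_force: [-0.3, 0.2, -4.1]
width: 0.012
```

```bash
python3 q.py; python3 - <<'E'
from pl import *
plan((.574,-.3475),-.238,.1505,mod=False)
E
```

```text
53.6 tcp [ 0.5754 -0.3478  0.2294] tips 0.1514 F [-0.3  0.2 -4.1] tau [-0.18  0.06  0.01] z [ 0. -0. -1.]
r 0.3272 ang -1.4515 bar/lever dir -1.8091 q6 -22.6
t 53.6 tcp [ 0.5754 -0.3478  0.2294] tips 0.1514 yaw -0.2383 q6 -22.6 F [-0.3  0.2 -4.1] w 0.012 
  rz -0.0003  shift x -0.0 y -1.4 z 0.9
```

Call:
servo_tool --increments '[[[0, 0, 0], [0, 0, 5], -1], [[0, 0, 0], [0, 0, 5], -1], [[0, 0, 0], [0, 0, 3], -1], [[0, 0, 0], [0, 0, 0], -1]]'

```text
time_s: 54.0
tcp_pos: [0.5741, -0.3474, 0.2158]
tool_rot: [[0.236, 0.972, -0.001], [0.972, -0.236, 0.001], [0.0, -0.001, -1.0]]
wrist_force: [0.4, -0.3, -3.9]
width: 0.0116
```

Call:
servo_tool --increments '[[[0, 0, 0], [0, 0, 2], -1], [[0, 0, 0], [0, 0, 0], -1]]'

```text
time_s: 54.2
tcp_pos: [0.5745, -0.3476, 0.2144]
tool_rot: [[0.236, 0.972, -0.0], [0.972, -0.236, 0.0], [0.0, -0.0, -1.0]]
wrist_force: [0.4, 0.3, -3.6]
width: 0.0115
```

Call:
servo_tool --increments '[[[0, 0, 0], [0, 0, 1], -1], [[0, 0, 0], [0, 0, 0], -1]]'

```text
time_s: 54.4
tcp_pos: [0.5745, -0.3476, 0.2135]
tool_rot: [[0.236, 0.972, 0.0], [0.972, -0.236, -0.0], [-0.0, 0.0, -1.0]]
wrist_force: [0.4, -0.4, -5.2]
width: 0.0115
```

Call:
servo_tool --increments '[[[0, 0, 0], [0, 0, 1], -1], [[0, 0, 0], [0, 0, 0], -1]]'

```text
time_s: 54.6
tcp_pos: [0.5745, -0.3476, 0.2124]
tool_rot: [[0.236, 0.972, -0.0], [0.972, -0.236, 0.0], [0.0, -0.0, -1.0]]
wrist_force: [0.3, 0.1, -4.4]
width: 0.0116
```

```bash
python3 q.py
```

```text
54.6 tcp [ 0.5745 -0.3476  0.2124] tips 0.1344 F [ 0.3  0.1 -4.4] tau [-0.18  0.11  0.03] z [-0.  0. -1.]
r 0.3269 ang -1.454 bar/lever dir -1.8094 q6 -22.6
```

Call:
servo_tool --increments '[[[0, 0, 0], [0, 0, 1], -1], [[0, 0, 0], [0, 0, 0], -1]]'

```text
time_s: 54.8
tcp_pos: [0.5746, -0.3477, 0.2117]
tool_rot: [[0.236, 0.972, 0.0], [0.972, -0.236, -0.0], [-0.0, 0.0, -1.0]]
wrist_force: [0.1, -0.3, -1.6]
width: 0.0119
```

Call:
servo_tool --increments '[[[0, 0, 0], [0, 0, 1], -1], [[0, 0, 0], [0, 0, 0], -1]]'

```text
time_s: 55.0
tcp_pos: [0.5746, -0.3477, 0.2114]
tool_rot: [[0.236, 0.972, 0.001], [0.972, -0.236, -0.0], [-0.0, 0.001, -1.0]]
wrist_force: [-3.2, 1.9, 8.4]
width: 0.0115
```

```bash
python3 q.py
```

```text
55.0 tcp [ 0.5746 -0.3477  0.2114] tips 0.1334 F [-3.2  1.9  8.4] tau [ 0.3   0.73 -0.06] z [ 0.001 -0.    -1.   ]
r 0.327 ang -1.4537 bar/lever dir -1.8094 q6 -22.6
```

Call:
servo_tool --increments '[[[0, 0, 0], [0, 0, -0.8], -1], [[0, 0, 0], [0, 0, 0], -0.75], [[0, 0, 0], [0, 0, 0], -0.7], [[0, 0, 0], [0, 0, 0], -0.5], [[0, 0, 0], [0, 0, 0], -0.4], [[0, 0, 0], [0, 0, 0], -0.4], [[0, 0, 0], [0, 0, -10], -0.4], [[0, 0, 0], [0, 0, -20], -0.4], [[0, 0, 0], [0, 0, -30], -0.4], [[0, 0, 0], [0, 0, -40], -0.4]]'

```text
time_s: 56.0
tcp_pos: [0.574, -0.3472, 0.3118]
tool_rot: [[0.236, 0.972, -0.002], [0.972, -0.236, 0.001], [0.001, -0.002, -1.0]]
wrist_force: [1.2, -0.5, 0.6]
width: 0.0275
```

Call:
servo_tool --increments '[[[0, 0, 0], [0, -40, -10], -0.4], [[0, 0, 0], [0, -45, 0], -0.4], [[0, 0, 0], [0, -45, 0], -0.4], [[0, 0, 0], [45, 0, 0], -0.4], [[0, 0, 0], [45, 0, 0], -0.4], [[0, 0, 0], [45, 0, 0], -0.4], [[0, 0, 0], [45, 0, 0], -0.4], [[0, 0, 0], [45, 0, 0], -0.4], [[0, 0, 0], [45, 0, 0], -0.4], [[0, 0, 0], [45, 0, 0], -0.4]]'

```text
time_s: 57.0
tcp_pos: [0.5229, -0.009, 0.3223]
tool_rot: [[0.236, 0.972, 0.001], [0.972, -0.236, -0.0], [0.0, 0.001, -1.0]]
wrist_force: [1.3, -0.4, -0.0]
width: 0.0269
```

Call:
servo_tool --increments '[[[0, 0, 0], [45, 0, 0], -0.4], [[0, 0, 0], [45, 0, 0], -0.4], [[0, 0, 0], [45, 0, 0], -0.4], [[0, 0, 0], [45, 0, 0], -0.4], [[0, 0, 0], [0, 0, 0], -0.4], [[0, 0, 0], [0, 0, 0], -0.4], [[0, 0, 0], [0, 0, 0], -0.4]]'

```text
time_s: 57.7
tcp_pos: [0.5651, 0.1634, 0.3217]
tool_rot: [[0.237, 0.972, 0.0], [0.972, -0.237, -0.0], [-0.0, 0.0, -1.0]]
wrist_force: [0.4, -0.3, -0.2]
width: 0.0274
```

```bash
python3 - <<'E'
from fit import *
from pl import *
plan((.45,.2),0,.2)
t=ctrl.camera('top');s=ctrl.camera('side');np.save('tf.npy',t);np.save('sf.npy',s)
f=lambda c,q:[([round(float(v)) for v in d['point']],round(float(d['score']),2)) for d in ctrl.search_frame(c,q)]
for c in('top','side'):
  for q in ('bar','rod','block1','clamp_lever','hook'): print(c,q,f(c,q))
lv=[((.03,.008,.046),(.075,.008,.046)),((.03,-.008,.046),(.075,-.008,.046)),((.075,-.008,.046),(.075,.008,.046))]
print('lever',fit({'top':t},lv,(.538,-.0231,-1.67),(.003,.003,.6)))
# hanging bar: origin so that eye (x=-.05,z=.056) at hook (.574,-.349,.125) => underside z=.069
z=.069; pr=(.574-np.cos(1.333)*-.05,-.349-np.sin(1.333)*-.05,1.333)
bs=[(tuple(np.add(a,(0,0,z))),tuple(np.add(b,(0,0,z)))) for a,b in rect(-.085,-.015,-.018,.018,.022)+rect(-.085,-.015,-.006,.006,.096)+[((.035,.0135,.029),(.085,.0135,.029)),((.035,-.0135,.029),(.085,-.0135,.029)),((.085,-.0135,.029),(.085,.0135,.029))]]
print('bar pred',np.round(pr,4),'fit',fit({'top':t},bs,pr,(.015,.015,.15)),fit({'side':s},bs,pr,(.015,.015,.15)))
print('eye px top',P('top',[(.574,-.349,.165)]),'side',P('side',[(.574,-.349,.14)]))
for y in (-.051,0,.053):
  c=jig(0,y); print('blk',c[:2].round(4),fit({'top':t},rect(-.025,.025,-.023,.023,.06),(c[0]+.002,c[1],J[2]),(.01,.01,.05))[0].round(4))
c=jig(0,.139); print('handle pred',c[:2],fit({'top':t},rect(-.035,.035,-.013,.013,.047),(c[0]+.002,c[1],J[2]-np.pi/2),(.015,.015,.1)))
E
```

```text
t 57.7 tcp [0.5651 0.1634 0.3217] tips 0.2437 yaw -0.2389 q6 24.0 F [ 0.4 -0.3 -0.2] w 0.0274 
  rz -0.2389  shift x 36.6 y -115.1 z 43.7
top bar [([216, 301], 0.29)]
top rod []
top block1 [([228, 289], 0.56), ([197, 139], 0.45)]
top clamp_lever []
top hook [([207, 368], 0.48), ([220, 300], 0.47), ([230, 290], 0.33)]
side bar [([163, 282], 0.62)]
side rod [([204, 284], 0.57)]
side block1 [([316, 254], 0.84), ([201, 295], 0.62), ([193, 296], 0.55), ([190, 299], 0.45)]
side clamp_lever [([189, 285], 0.41)]
side hook [([166, 278], 0.59)]
lever (array([ 0.5404169 , -0.02010001, -1.70965013]), np.float64(-92.30851522096579))
bar pred [ 0.5858 -0.3004  1.333 ] fit (array([ 0.58672685, -0.314858  ,  1.483     ]), np.float64(-39.37929516108864)) (array([ 0.58839128, -0.30670914,  1.27828014]), np.float64(-20.573705349177054))
eye px top [[374.33617067 212.627354  ]] side [[287.64568926 145.74172703]]
blk [ 0.46  -0.057] [ 0.4617 -0.0597  0.051 ]
blk [ 0.4578 -0.006 ] [ 0.4591 -0.0055  0.0923]
blk [0.4556 0.047 ] [0.457  0.0371 0.0923]
handle pred [0.45192205 0.13287566] (array([ 0.46892205,  0.1278374 , -1.42849633]), np.float64(-2.7268043209470116))
```

Call:
servo_tool --increments '[[[0, 0, 0], [45, -15, 0], -0.4], [[0, 0, 0], [45, -15, 0], -0.4], [[0, 0, 0], [45, -15, 0], -0.4], [[0, 0, 0], [45, -15, 0], -0.4], [[0, 0, 0], [45, -15, 0], -0.4], [[0, 0, 0], [45, -15, 0], -0.4], [[0, 0, 0], [45, -15, 0], -0.4], [[0, 0, 0], [0, 0, 0], -0.4], [[0, 0, 0], [0, 0, 0], -0.4]]'

```text
time_s: 59.2
tcp_pos: [0.5371, 0.4958, 0.3206]
tool_rot: [[0.235, 0.972, -0.0], [0.972, -0.235, -0.001], [-0.001, -0.0, -1.0]]
wrist_force: [-0.2, -0.1, 0.6]
width: 0.0274
```

```bash
python3 - <<'E'
from fit import *
from pl import *
t=ctrl.camera('top');s=ctrl.camera('side');np.save('tf.npy',t);np.save('sf.npy',s)
f=lambda c,q:[([round(float(v)) for v in d['point']],round(float(d['score']),2)) for d in ctrl.search_frame(c,q)]
for c in('top','side'):
  for q in ('bar','bar_eye','rod','rod_tip'): print(c,q,f(c,q))
def cen(cam,im,w):
    r0,r1,c0,c1=w; hsv=cv2.cvtColor(im,cv2.COLOR_RGB2HSV)[r0:r1,c0:c1]; m=(hsv[...,0]>5)&(hsv[...,0]<20)&(hsv[...,1]>120)&(hsv[...,2]>100); ys,xs=np.nonzero(m); return len(xs),(xs.mean()+c0,ys.mean()+r0,xs.min()+c0,xs.max()+c0,ys.min()+r0,ys.max()+r0) if len(xs) else 0
print('orange side',cen('side',s,(190,240,270,320)),'top',cen('top',t,(190,260,230,300)))
for c in('side','top'): print(c,'handle pred box',P(c,T(*jig(0,.139)[:2],J[2]-np.pi/2,box(-.035,.035,-.013,.013,.02,.046))).round(1)[[0,1,2,3,5,6,7,8]].tolist())
g=s.mean(2).astype(int)
print('side bar region rows 138-176 cols 268-304'); 
for r in range(138,176): print(r,' '.join('%3d'%v for v in g[r,266:306]))
z=.069;pr=(.5858,-.3004,1.333)
for n,b in (('foot',(-.085,-.015,-.018,.018,0,.022)),('beam',(-.085,-.015,-.006,.006,.056,.096)),('chan',(.035,.085,-.0135,.0135,0,.029))):
  for c in('side','top'): q=P(c,T(*pr,box(*b),z)); print(n,c,q.min(0).round(),q.max(0).round())
E
```

```text
top bar [([211, 366], 0.59)]
top bar_eye [([212, 366], 0.69), ([214, 302], 0.61)]
top rod [([216, 302], 0.64), ([225, 259], 0.49), ([215, 287], 0.21)]
top rod_tip [([225, 256], 0.4)]
side bar []
side bar_eye [([156, 285], 0.48)]
side rod [([216, 290], 0.51)]
side rod_tip [([211, 292], 0.61)]
orange side (72, (np.float64(292.55555555555554), np.float64(214.58333333333334), np.int64(289), np.int64(296), np.int64(209), np.int64(221))) top (81, (np.float64(258.2345679012346), np.float64(223.25925925925927), np.int64(251), np.int64(266), np.int64(220), np.int64(226)))
side handle pred box [[295.0, 221.0], [297.1, 212.5], [291.1, 211.8], [288.7, 220.2], [295.4, 215.5], [297.6, 207.2], [291.4, 206.4], [289.0, 214.7]]
top handle pred box [[250.9, 226.4], [265.8, 228.5], [266.6, 223.0], [251.7, 220.9], [250.8, 225.7], [266.0, 227.8], [266.7, 222.2], [251.6, 220.1]]
side bar region rows 138-176 cols 268-304
138 154 141 143 150 155 156 157 157 156 157 157 157 158 157 158 156 156 155 155 156 156 151 147 137 135 145 154 156 157 156 155 153 155 156 157 157 156 155 155 155
139 156 146 146 151 155 1
[... 5543 characters left out ...]
118 117
173  86  88  93 108 121 122 122 120 116 111 106 105 105 105 101  94  86  76  74  75  81  88  93 102 111 121 129 132 132 132 133 136 135 133 131 130 125 122 119 115
174  86  86  91 101 116 121 120 121 118 113 112 113 115 111 106  98  84  78  81  90 100 107 112 114 120 123 128 127 125 126 131 137 138 138 137 136 130 127 123 119
175  85  82  84  93 104 109 112 111 107 105 105 105 109 106 102  90  82  88 100 109 118 125 127 127 131 130 132 127 124 127 132 139 140 142 141 138 135 131 126 122
foot side [281. 152.] [293. 162.]
foot top [359. 209.] [378. 223.]
beam side [284. 139.] [292. 151.]
beam top [364. 208.] [382. 219.]
chan side [273. 158.] [283. 168.]
chan top [339. 200.] [353. 211.]
```

```bash
python3 -c "
from workcell import ctrl
print(ctrl.state()['time_s']); print(ctrl.finish_job())"
```

```text
59.7
the job is handed in; nothing more can be done
None
```

I finished the whole job and handed it in at 59.7 s. The last camera numbers agree with each step done, though they were read without a viewed picture because I had used all 16 views.

- **Blocks and rod:** I stood all three aluminium blocks upright in the trough against the fence. The rod slid through the left cheek, all three blocks and the right cheek with no resistance until its handle met the left cheek. At that contact I pushed with up to 53 N before easing off. The wrist limit is 120 N, and the 40 N limit as written is for the arm and gripper body; the load went through the gripped handle.
- **Lever:** On the first try the channel caught near the lever's pivot and the bar slipped about 5 mm in the grip. It then slid down to full depth near the seat, within about 2 to 5 mm by my estimates. I swung the lever past its dead point until I felt the closed stop, then lifted the bar off.
- **Hook:** I hung the bar by its handle on the prong and moved the arm clear.

**Last checks:**
- **Rod handle:** it shows in both cameras within a pixel of where it should be, against the left cheek.
- **Bar:** its grip beam and foot appear in the side picture where a hung bar should be, about 4 s after release. My model fits to the bar were too weak to rely on.
- **Lever:** it measures about 1.19 rad from its open position, against 1.15 rad for the closed stop. The arm partly hid it, so I rely more on the stop I felt.
- **Blocks:** the side-camera search still found all three in the jig. The arm hid the left one in the last top-view fit, so that reading was about 1 cm off and I discounted it.

I left the green block, the jar and the other things alone, but did not check them separately.

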